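Open the paint tin and stand the paint box in it

TASK

The navy travel paint box is lying on the closed lid of the cream storage tin. Take it off and stand it on one of its small ends on the drawing pad, push the tin's lid up and over until it stays open by itself, then take the paint box again and stand it on end in the empty narrow slot of the tin, leaving the lid open. Do not drop the paint box or knock it over, and leave the ink bottle, brush pot and palette where they are.

Things in the scene. Friction and masses are not known exactly. Their poses are not given: they have to be found in the camera images.
- paintbox_center (a point): Centre of the travel paint box: a closed navy enamelled box with a brass seam, 120 mm (x, long axis) by 58 mm (y) by 34 mm (z, thickness), 0.15 to 0.31 kg. Starts flat on the lid. To stand it up, grip it across the 58 mm with the hand leaning 45 degrees along its long axis and swing to lean 45 degrees the other way; put into the slot, it must be held from above across the 34 mm, near its top end.
- slot (a point): Centre of the floor (4 mm above the desk) of the free slot, under the lip side (-x) of the fixed cream tin (150 x, 170 y, 85 high, walls 3 mm). Axes: the tin's, z up; the tin's centre is 50 mm in +x. The slot is 44 mm wide (x), 164 mm long (y), between the tin's -x wall (top 81 mm above this point) and a divider (56 mm). The standing paint box sticks up 39 mm over the rim. The rest holds fixed ink bottles.
- lid_hinge (a point): Middle of the lid's hinge line, on the tin's +x rim (on the robot's left), 85.5 mm above the desk, at the lid's underside. Axes turn with the lid: shut, they are the tin's; the lid reaches along -x, the hinge line is y. The lid is a flat cream plate 4 mm thick, 174 mm wide, 0.22 to 0.37 kg.
- lid_lip (a point): Middle of the lid's free edge, half-way through its 4 mm thickness, 178 mm from the hinge. The lip, 110 mm wide, overhangs the tin's -x wall by 28 mm on the robot's right: it can be pushed up from below with the tips of closed fingers leaning 45 degrees (pointing down and towards the tin, the hand on the robot's right of it). Axes turn with the lid.
- lid (a joint): Opening angle of the tin's lid in rad: 0 shut, 1.57 upright, 1.92 fully open against its stop, leaning out beyond the hinge. The hinge is free: the lid falls shut from below about 1.57 and falls fully open by itself from above it.
- pad_top (a point): Centre of the upper face of the drawing pad (a fixed white block of paper, 210 mm along x, 150 mm along y, 8 mm high; z up).
- ink_bottle_center (a point): Bystander: middle of a loose round ink bottle, 42 mm in diameter, 85 mm high.
- brush_pot_center (a point): Bystander: middle of a loose blue ceramic pot, 76 mm in diameter and 95 mm high, with brushes that stick up to 195 mm.
- palette_center (a point): Bystander: middle of a loose round white ceramic palette dish, 124 mm in diameter, 16 mm high.

How it is judged:
By the outcome, as a careful person would: the job done as asked, in the order asked, and still so for the second after the job is handed in, with the robot touching nothing.
It also fails if it takes over 72 s, if anything falls off the work surface, if the arm or the gripper's body presses on something with over 40 N, if the wrist force passes 120 N, or if a joint passes its speed limit or range.

ROBOT

A 6-joint arm with a two-finger parallel gripper is mounted at the origin on the work surface. World frame = base frame: x ahead of the robot, y to its left, z up, the work surface at z = 0. Lengths are in m, angles in rad, forces in N, time in s.
With the tool pointing down it reaches from about 0.225 to 0.875 m from the base axis. Payload 3.4 kg.
Tool frame: the origin (TCP) lies midway between the tips of the shut fingers; the grasp point (between the pads) lies bot.pinch_z behind it (bot.pinch_z is the distance from the TCP to the grasp point, in m); z points along the fingers, y is the line along which they close (so a half turn about z gives the same grasp; the last joint's range is limited). The gripper opens to 85 mm and grips with 20 to 120 N. Pads are 22 mm wide; open, the fingers measure 114 mm over their backs; the gripper's body (76 mm by 85 mm) begins 54 mm behind the grasp point. The pads swing forward as they close: fully open they stand 13 mm farther back than shut.
Start: joints at [-1.37, 0.276, 1.505, -0, 1.361, -0.121], TCP at [0.182, -0.546, 0.231] pointing down, gripper open.
Joint ranges: [-2.89, 2.89], [-0.75, 2.08], [0.22, 2.7], [-1.18, 4.32], [0.11, 2.71], [-2.7, 2.7]. Speed limits (rad/s): [2.57, 2.57, 3.14, 3.14, 3.14, 3.14].

INTERFACE

Orientations are given as a rotation vector (axis times angle).
In Python, from bench import status, vision, job, bot gives the robot as it stands.
- The arm moves only by the tool step_arm, never from a script. Its argument "steps" is a list of rows, each a list of 4 numbers: the shift along the tool's x, y, z in m, then the turn about the tool's z in degrees. A call has exactly 5 rows; each row is the pose to reach, as a shift and turn from the pose commanded when the call began, along the tool's axes at that moment; what a row does not reach only later rows make up. A row lasts 1/8 s, in which the tool goes at most 62.5 mm and 10.7 degrees, less where a joint would pass 70% of its speed; a pose out of reach is approached as far as the arm can. A call with a gripper value outside its range is refused whole. "fingers" is the closure, from -1 (fully open) to 1 (shut), set as the call begins (left out, the last holds). The fingers move at their own pace and stop on an object; the grip force is fixed at half the most. Time passes only in rows, so rows that repeat a pose let the fingers close, or fill a call up. It gives the time, the measured TCP pose, the force, the opening and the grip force at its end, in the units of the state.
- status.get_state(): the state, without advancing time (a new reading comes with each control period).
- vision.capture(name): name is "side" or "top"; returns the picture (384x512x3 uint8, blue, green, red); there is no depth.
- vision.get_calibration(name): a dict with "fx", "fy", "cx", "cy" (pixels), "R" (3x3) and "t" (3): a world point X has camera coordinates R X + t. Camera axes: x right, y down, z forward; pixel columns grow to the right and rows downward; lengths in m; the calibration is good to about 2 mm. A picture is of the moment at which its call begins. get_calibration takes no time and is no camera call.
- job.finish_job(): hands the job in; it is judged then, once.
The state is a dict: "time": time; "joint_pos": joint angles; "joint_vel": joint speeds; "effort": joint torques, N m; "tcp_pos": TCP position; "eef_rot": TCP orientation; "ft_force": force on the tool from outside, world axes, zero at the start; "wrist_torque": the same for the moment, N m; "width": finger opening in m; "grasp_force": force on a finger pad.
Only numpy, scipy, OpenCV 4.12 (cv2) and the standard library are available. Lean on these libraries where they do the work, as an engineer would, in place of code of your own. Each camera call takes 0.05 s, during which the arm holds its last target. There are 200 camera calls.

## Working session

There is one attempt and no reset: what is moved stays moved. The work goes in short steps, Python scripts to look and compute and a tool call to move; the robot and the scene stay as the last step left them, time stands still between calls to the robot, and variables do not carry over. Pictures are saved under pics/ and viewed, at most 10 in all, crops included, and the job is handed in when it is done.

Besides the shell and the picture viewer there is one more tool, called after "Emit:" in YAML: its name, and indented under it one key for each argument. step_arm: Moves the arm, as the interface text tells. Its arguments: {"type":"object","properties":{"steps":{"type":"array"},"fingers":{"type":"number"}},"required":["steps"]}

```bash
ls; mkdir -p pics; python3 - <<'E'
from bench import status, vision, job, bot
import cv2,numpy as np
print(status.get_state(), bot.pinch_z)
ims=[]
for n in ("side","top"):
    im=vision.capture(n); cv2.imwrite(f"pics/{n}0.png",im); ims.append(im)
    print(n,vision.get_calibration(n))
E
```

```text
pics
{'time': 0.0, 'joint_pos': array([-1.36999604e+00,  2.76576285e-01,  1.50613989e+00,  8.31096328e-06,
        1.36069182e+00, -1.20988802e-01]), 'joint_vel': array([ 1.23363495e-03, -9.09037781e-04, -3.20557593e-05,  3.24983635e-04,
        9.43961541e-04, -1.35451765e-03]), 'effort': array([-4.86718782e-04, -4.16783559e+01, -2.45805073e+01, -1.39917292e-04,
        1.10532218e-02, -1.12477989e-05]), 'tcp_pos': array([ 0.18174921, -0.54496087,  0.23044769]), 'eef_rot': array([-3.09922665e+00, -5.02993774e-01,  1.00949030e-04]), 'ft_force': array([-0.78128485, -0.4743226 , -0.84201157]), 'wrist_torque': array([ 0.03380874,  0.0559134 , -0.05260579]), 'grasp_force': 0.0, 'width': 0.08558573904648253} 0.0187
side {'fx': 415.3680257754552, 'fy': 415.3680257754552, 'cx': 252.0167311962508, 'cy': 193.53847864113297, 'R': array([[-0.71946032, -0.69450067,  0.00675674],
       [-0.42154113,  0.42891791, -0.79895714],
       [ 0.55197818, -0.5776662 , -0.60135002]]), 't': array([0.43004501, 0.3392445 , 0.79913844])}
top {'fx': 442.9970572226155, 'fy': 442.9970572226155, 'cx': 260.5661156253268, 'cy': 189.83493893461733, 'R': array([[ 0.01089605, -0.99977831, -0.01801706],
       [-0.99085066, -0.00837126, -0.13470294],
       [ 0.13452225,  0.01931995, -0.99072221]]), 't': array([0.02337237, 0.60278429, 1.20743814])}
```

View pics/side0.png

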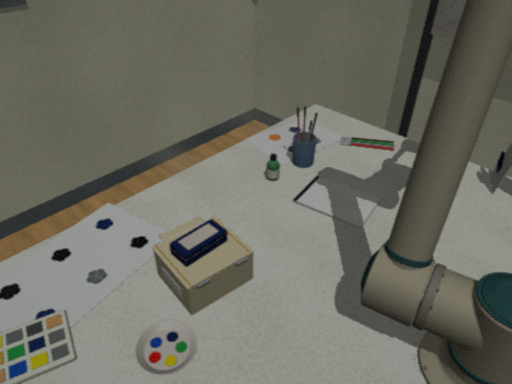

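View pics/top0.png

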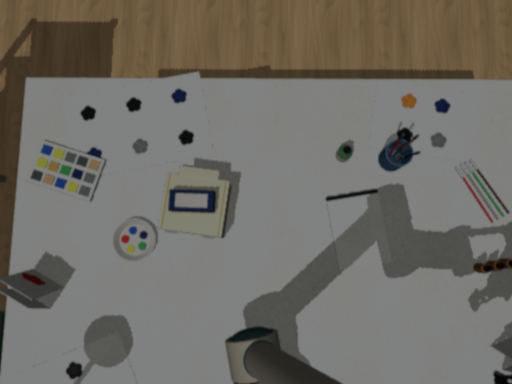

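The top view shows the tin near (195,202) with the paint box on it at (192,200), the palette at (135,238), the ink bottle at (345,152), the brush pot at (395,152) and the pad around (355,225). In the side view the tin is at (203,265). Next I'll enlarge the tin and pad to find the lip side.

```bash
python3 - <<'E'
import cv2,numpy as np
s=cv2.imread("pics/side0.png");t=cv2.imread("pics/top0.png")
a=cv2.resize(s[205:315,140:270],(400,338),interpolation=cv2.INTER_CUBIC)
b=cv2.resize(t[150:250,145:245],(400,338+62),interpolation=cv2.INTER_CUBIC)[:400]
c=cv2.resize(t[130:290,280:440],(400,200*2),interpolation=cv2.INTER_CUBIC)
o=np.zeros((600,800,3),np.uint8)
o[:338,:400]=a;o[:400,400:]=b
c=cv2.convertScaleAbs(cv2.resize(t[140:290,250:450],(400,300)),alpha=1.6,beta=-60)
o=np.zeros((600,800,3),np.uint8);o[:300,:400]=a[:300];o[:400,400:]=b;o[300:,:400]=c
cv2.imwrite("pics/z0.png",cv2.convertScaleAbs(o,alpha=1.2))
E
```

```text
(no output)
```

View pics/z0.png

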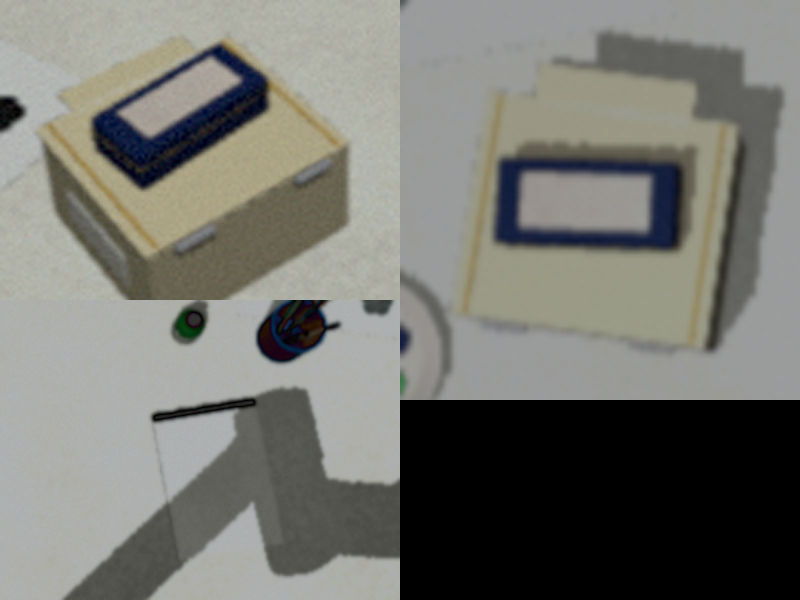

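The lip is on the side away from the robot (top crop (540,62)–(697,85)). The hinge tabs are on the side nearest the robot. The pad's left edge runs (153,418)→(180,562) in its crop, with a black binding strip at the far end. Now I'll turn these into positions.

```bash
cat > h.py <<'E'
import numpy as np,cv2
from scipy.spatial.transform import Rotation as Rn
from bench import status, vision, job, bot
def ray(n,px):
    k=vision.get_calibration(n);R=np.array(k["R"]);t=np.array(k["t"])
    d=R.T@np.array([(px[0]-k["cx"])/k["fx"],(px[1]-k["cy"])/k["fy"],1.]);return -R.T@t,d
def cast(n,px,z):
    c,d=ray(n,px);return (c+d*(z-c[2])/d[2])
def proj(n,X):
    k=vision.get_calibration(n);p=np.array(k["R"])@np.array(X)+k["t"];return np.array([k["fx"]*p[0]/p[2]+k["cx"],k["fy"]*p[1]/p[2]+k["cy"]])
def navy(im):
    b,g,r=[im[...,i].astype(int) for i in range(3)]
    m=((b-r>25)&(r<70)).astype(np.uint8)*255
    return m
def tool(p_world):  # offset of world pt from current TCP in tool axes
    s=status.get_state();return Rn.from_rotvec(s["eef_rot"]).inv().apply(np.array(p_world)-s["tcp_pos"])
E
python3 - <<'E'
from h import *
np.set_printoptions(precision=4,suppress=True)
t=cv2.imread("pics/top0.png");s=cv2.imread("pics/side0.png")
for n,q in dict(TL=(168,173),TR=(230,181.2),BL=(159.2,228),BR=(223,237),lipL=(180,165.5),lipR=(219.2,171.2)).items(): print(n,cast("top",q,.0895))
for n,im in(("top",t),("side",s)):
    m=navy(im); lo=(150,180,230,220) if n=="top" else (150,210,240,265)
    mm=np.zeros_like(m);mm[lo[1]:lo[3],lo[0]:lo[2]]=m[lo[1]:lo[3],lo[0]:lo[2]]
    mm=cv2.morphologyEx(mm,cv2.MORPH_CLOSE,np.ones((5,5)))
    c=max(cv2.findContours(mm,0,2)[0],key=cv2.contourArea)
    h=cv2.convexHull(c);r=cv2.minAreaRect(h);print(n,r, cast(n,r[0],.1065))
    b=cv2.boxPoints(r);print([cast(n,q,.1065)[:2] for q in b])
print("pad",[cast("top",(250+u/2,140+(v-300)/2),.008) for u,v in((153,418),(255,402),(180,562),(283,545))])
print("ink",cast("top",(345,152),.06),"pot",cast("top",(392,157),.05),"pal",cast("top",(135,238),.01))
print("sidecheck lip", [cast("side",(140+u/3.077,205+v/3.07),.0895) for u,v in ((65,97),(185,40),(155,252),(348,145),(42,130))])
s=status.get_state();print(Rn.from_rotvec(s["eef_rot"]).as_matrix())
E
```

```text
TL [0.6402 0.2817 0.0895]
TR [0.6189 0.1116 0.0895]
BL [0.4901 0.2996 0.0895]
BR [0.4679 0.1273 0.0895]
lipL [0.6613 0.2495 0.0895]
lipR [0.6463 0.1417 0.0895]
top ((191.4693145751953, 200.4506378173828), (43.203330993652344, 19.82839584350586), 1.8476102352142334) [0.5635 0.212  0.1065]
[array([0.5383, 0.2697]), array([0.5916, 0.27  ]), array([0.5888, 0.154 ]), array([0.5357, 0.1544])]
side ((199.53536987304688, 240.64439392089844), (25.982484817504883, 53.37535858154297), 57.80426788330078) [0.5629 0.2058 0.1065]
[array([0.6015, 0.258 ]), array([0.6031, 0.1227]), array([0.5235, 0.1525]), array([0.528 , 0.2779])]
pad [array([ 0.582 , -0.1602,  0.008 ]), array([ 0.6065, -0.3068,  0.008 ]), array([ 0.3784, -0.1962,  0.008 ]), array([ 0.4037, -0.3411,  0.008 ])]
ink [ 0.7088 -0.2062  0.06  ] pot [ 0.6976 -0.3394  0.05  ] pal [0.4646 0.3876 0.01  ]
sidecheck lip [array([0.6513, 0.2483, 0.0895]), array([0.6377, 0.1421, 0.0895]), array([0.4864, 0.2963, 0.0895]), array([0.464 , 0.1359, 0.0895]), array([0.6344, 0.2811, 0.0895])]
[[ 0.9487  0.3162 -0.0003]
 [ 0.3162 -0.9487  0.0016]
 [ 0.0002 -0.0016 -1.    ]]
```

Emit:
step_arm:
  steps:
    - [0,0.06,0,0]
    - [0,0.12,0,0]
    - [0,0.18,0,0]
    - [0,0.24,0,0]
    - [0,0.3,0,0]
  fingers: -1

```text
time: 0.72
tcp_pos: [0.2772, -0.8316, 0.2308]
eef_rot: [-3.101, -0.503, 0.0]
ft_force: [0.6, -1.5, 1.1]
width: 0.0852
grasp_force: 0.0
```

Emit:
step_arm:
  steps:
    - [0,0.04,0,0]
    - [0,0.08,0,0]
    - [0,0.12,0,0]
    - [0,0.12,0,0]
    - [0,0.12,0,0]

```text
time: 1.35
tcp_pos: [0.3025, -0.9075, 0.2145]
eef_rot: [3.063, 0.497, 0.01]
ft_force: [-0.6, -0.2, 0.9]
width: 0.0854
grasp_force: 0.0
```

```bash
python3 -c "
from h import *
s=status.get_state();print(s['time'],s['joint_pos'],s['tcp_pos']);print(Rn.from_rotvec(s['eef_rot']).as_matrix())"
```

```text
1.35 [-1.3226948   0.98534705  0.22038938  0.00290725  1.89667932 -0.07271188] [ 0.3025216  -0.9075212   0.21445196]
[[ 9.48669103e-01  3.16031564e-01  1.22875277e-02]
 [ 3.16270318e-01 -9.47935942e-01 -3.72898844e-02]
 [-1.36991319e-04  3.92619415e-02 -9.99228943e-01]]
```

Emit:
step_arm:
  steps:
    - [0,-0.05,0,0]
    - [0,-0.1,0,0]
    - [0,-0.15,0,0]
    - [0,-0.15,0,0]
    - [0,-0.15,0,0]

```text
time: 1.98
tcp_pos: [0.2553, -0.7663, 0.2109]
eef_rot: [3.058, 0.496, 0.01]
ft_force: [-0.6, 0.2, 0.5]
width: 0.0851
grasp_force: 0.0
```

```bash
python3 -c "
from h import *
s=status.get_state();print(s['time'],s['joint_pos'],s['tcp_pos']);print(Rn.from_rotvec(s['eef_rot']).as_matrix())"
```

```text
1.975 [-1.33667986  0.62683802  0.97085942  0.00332303  1.50018428 -0.08781342] [ 0.2553417  -0.766294    0.21093075]
[[ 9.48681313e-01  3.15951328e-01  1.33613418e-02]
 [ 3.16233289e-01 -9.47762947e-01 -4.17361193e-02]
 [-5.23197563e-04  4.38195775e-02 -9.99039324e-01]]
```

Emit:
step_arm:
  steps:
    - [-0.05,-0.01,0,-10.6]
    - [-0.1,-0.02,0,-21.2]
    - [-0.15,-0.03,0,-31.8]
    - [-0.2,-0.04,0,-42.4]
    - [-0.251,-0.05,0,-53]

```text
time: 2.6
tcp_pos: [-0.0006, -0.8006, 0.2072]
eef_rot: [2.512, 1.818, -0.023]
ft_force: [0.2, -0.5, 0.0]
width: 0.0854
grasp_force: 0.0
```

Emit:
step_arm:
  steps:
    - [0,0,0,-9]
    - [0,0,0,-17.5]
    - [0,0,0,-17.5]
    - [0,0,0,-17.5]
    - [0,0,0,-17.5]

```text
time: 3.22
tcp_pos: [0.0015, -0.798, 0.2058]
eef_rot: [2.218, 2.175, -0.027]
ft_force: [0.0, 0.9, -0.2]
width: 0.0853
grasp_force: 0.0
```

Emit:
step_arm:
  steps:
    - [-0.06,0,0,0]
    - [-0.12,0,0,0]
    - [-0.18,0,0,0]
    - [-0.24,0,0,0]
    - [-0.3,0,0,0]

```text
time: 3.85
tcp_pos: [-0.0031, -0.9904, 0.1814]
eef_rot: [2.19, 2.148, -0.084]
ft_force: [-0.2, 0.4, 0.9]
width: 0.0854
grasp_force: 0.0
```

```bash
cat > st.py <<'E'
from h import *
np.set_printoptions(precision=4,suppress=True)
s=status.get_state();print(s['time'],s['joint_pos'],s['tcp_pos'],s['ft_force'],s['width'],s['grasp_force']);M=Rn.from_rotvec(s['eef_rot']).as_matrix();print(M)
print("tilt+y %.1f tilt+x %.1f"%(np.degrees(np.arctan2(M[1,2],-M[2,2])),np.degrees(np.arctan2(M[0,2],-M[2,2]))), "yaw of y", np.degrees(np.arctan2(M[1,1],M[0,1])))
E
python3 st.py
```

```text
3.85 [-1.651   1.021   0.2215  0.0196  1.8098 -1.6265] [-0.0031 -0.9904  0.1814] [-0.195   0.3727  0.9325] 0.0854292311369874 0.0
[[ 0.0196  0.9997  0.0118]
 [ 0.9957 -0.0185 -0.0903]
 [-0.0901  0.0135 -0.9958]]
tilt+y -5.2 tilt+x 0.7 yaw of y -1.0595615667644245
```

Emit:
step_arm:
  steps:
    - [-0.3,0,0,0]
    - [-0.3,0,0,0]
    - [-0.3,0,0,0]
    - [-0.3,0,0,0]
    - [-0.3,0,0,0]

```text
time: 4.47
tcp_pos: [-0.0056, -1.0309, 0.1348]
eef_rot: [2.159, 2.118, -0.145]
ft_force: [0.2, -0.8, -0.3]
width: 0.0853
grasp_force: 0.0
```

```bash
python3 st.py
```

```text
4.475 [-1.652   1.0718  0.2218  0.0237  1.7007 -1.6279] [-0.0056 -1.0309  0.1348] [ 0.1503 -0.8003 -0.2835] 0.08534448752966271 0.0
[[ 0.0201  0.9997  0.0115]
 [ 0.9888 -0.0181 -0.1481]
 [-0.1479  0.0144 -0.9889]]
tilt+y -8.5 tilt+x 0.7 yaw of y -1.0394370684236074
```

```bash
cat > kin.py <<'E'
import numpy as np
from scipy.optimize import least_squares
from scipy.spatial.transform import Rotation as Rn
np.set_printoptions(precision=3,suppress=True)
lo=np.array([-2.89,-.75,.22,-1.18,.11,-2.7]);hi=np.array([2.89,2.08,2.7,4.32,2.71,2.7])
def fk(q,P):
    a1,d1,L2,e3,L3,L5,lat=P
    R1=Rn.from_euler('z',q[0]);p=R1.apply([a1,lat,d1])
    R=R1*Rn.from_euler('y',q[1]);p=p+R.apply([0,0,L2])
    R=R*Rn.from_euler('y',q[2]);p=p+R.apply([e3,0,L3])
    R=R*Rn.from_euler('z',q[3])*Rn.from_euler('y',q[4])*Rn.from_euler('z',q[5])
    return p+R.apply([0,0,L5]),R
D=[([-1.36999604,.276576285,1.50613989,0,1.36069182,-.120988802],[.18174921,-.54496087,.23044769]),
([-1.3226948,.98534705,.22038938,.00290725,1.89667932,-.07271188],[.3025216,-.9075212,.21445196]),
([-1.33667986,.62683802,.97085942,.00332303,1.50018428,-.08781342],[.2553417,-.766294,.21093075]),
([-1.651,1.021,.2215,.0196,1.8098,-1.6265],[-.0031,-.9904,.1814]),
([-1.652,1.0718,.2218,.0237,1.7007,-1.6279],[-.0056,-1.0309,.1348])]
fit=least_squares(lambda P:np.concatenate([fk(q,P)[0]-p for q,p in D]+[0.003*(P-[0,.35,.4,0,.4,.2,0])]),[0,.35,.4,0,.4,.2,.07])
P=fit.x
if __name__=="__main__":
    print(P,fit.cost);print([fk(q,P)[0]-p for q,p in D]);print(fk(D[4][0],P)[1].as_matrix());print(fk(D[0][0],P)[1].as_matrix())
def row(q,p0,R0,r,W=1.0):
    """one row: target = (p0+R0 shift, R0*turn) clamped to 62.5mm/10.7deg from fk(q)"""
    tp=p0+R0.apply(r[:3]);tR=R0*Rn.from_euler('z',r[3],degrees=True)
    p,R=fk(q,P);d=tp-p;n=np.linalg.norm(d);d*=min(1,.0625/max(n,1e-9))
    v=(R.inv()*tR).as_rotvec();n=np.linalg.norm(v);v=v*min(1,np.radians(10.7)/max(n,1e-9))
    tp=p+d;tR=R*Rn.from_rotvec(v)
    vm=.7*np.array([2.57,2.57,3.14,3.14,3.14,3.14])/8
    l=np.maximum(lo,q-vm);h=np.minimum(hi,q+vm);l=np.minimum(l,q-1e-6);h=np.maximum(h,q+1e-6)
    def f(x):
        a,b=fk(x,P);return np.concatenate([a-tp,W*(tR.inv()*b).as_rotvec(),1e-3*(x-q)])
    return least_squares(f,q,bounds=(l,h)).x
def call(q,rows,W=1.0):
    p0,R0=fk(q,P)
    for r in rows:q=row(q,p0,R0,r,W)
    return q
def desc(q):
    p,R=fk(q,P);M=R.as_matrix();return "q %s p %s tilty %.1f tiltx %.1f yaw %.1f"%(q,p,np.degrees(np.arctan2(M[1,2],-M[2,2])),np.degrees(np.arctan2(M[0,2],-M[2,2])),np.degrees(np.arctan2(M[1,1],M[0,1])))
if __name__=="__main__":
    for W in (.2,.5,1,2):print(W,desc(call(np.array(D[3][0]),[[-.3,0,0,0]]*5,W)))
E
python3 kin.py
```

```text
[0.    0.137 0.63  0.06  0.421 0.365 0.069] 6.103173497034672e-07
[array([-0., -0.,  0.]), array([-0.,  0., -0.]), array([-0.,  0., -0.]), array([ 0., -0.,  0.]), array([-0.,  0.,  0.])]
[[-1.     0.02   0.012]
 [ 0.018  0.989 -0.148]
 [-0.014 -0.148 -0.989]]
[[-0.316  0.949 -0.   ]
 [ 0.949  0.316  0.002]
 [ 0.002  0.    -1.   ]]
0.2 q [-1.348  1.027  0.22  -0.002  1.703 -1.33 ] p [ 0.294 -0.986  0.181] tilty -10.7 tiltx 2.4 yaw 88.7
0.5 q [-1.348  1.032  0.22  -0.006  1.755 -1.331] p [ 0.289 -0.968  0.174] tilty -7.6 tiltx 1.4 yaw 88.8
1 q [-1.351  1.034  0.22  -0.007  1.783 -1.334] p [ 0.283 -0.96   0.17 ] tilty -5.9 tiltx 0.9 yaw 88.9
2 q [-1.352  1.035  0.22  -0.008  1.792 -1.335] p [ 0.281 -0.957  0.169] tilty -5.4 tiltx 0.7 yaw 88.9
```

```bash
sed -i "s/Rn.from_euler('z',q\[5\])/Rn.from_euler('z',q[5]+np.pi\/2)/; s/0.003\*(P/REG*(P/; s/^fit=/REG=3e-4\nfit=/" kin.py; sed -i 's/precision=3/precision=4/' kin.py; python3 kin.py; sed 's/REG=3e-4/REG=1e-5/' kin.py > k2.py; python3 k2.py
```

```text
[-0.0001  0.1367  0.6298  0.0603  0.4211  0.3646  0.0694] 1.2740254521069963e-08
[array([-0.,  0.,  0.]), array([-0.,  0., -0.]), array([ 0., -0., -0.]), array([ 0.0001, -0.    ,  0.    ]), array([-0.0001,  0.    ,  0.    ])]
[[ 0.0202  0.9997  0.0115]
 [ 0.9888 -0.0182 -0.1481]
 [-0.1479  0.0144 -0.9889]]
[[ 0.9487  0.3163 -0.0004]
 [ 0.3163 -0.9487  0.0018]
 [ 0.0002 -0.0018 -1.    ]]
0.2 q [-1.6519  1.0816  0.22    0.0538  1.2691 -1.6307] p [-0.0073 -1.178   0.1803] tilty -32.9 tiltx 0.5 yaw -0.9
0.5 q [-1.6519  1.0714  0.22    0.0257  1.6726 -1.6275] p [-0.0057 -1.0416  0.1377] tilty -10.3 tiltx 0.7 yaw -1.0
1 q [-1.6517  1.0742  0.22    0.021   1.7361 -1.628 ] p [-0.0054 -1.0186  0.1315] tilty -6.4 tiltx 0.7 yaw -1.1
2 q [-1.6517  1.0751  0.22    0.0198  1.7517 -1.6282] p [-0.0054 -1.0129  0.13  ] tilty -5.5 tiltx 0.7 yaw -1.1
[-0.0001  0.1367  0.6298  0.0603  0.4211  0.3646  0.0694] 6.7044559057623095e-09
[array([-0.,  0.,  0.]), array([-0.,  0., -0.]), array([ 0., -0., -0.]), array([ 0.0001, -0.    ,  0.    ]), array([-0.0001,  0.    ,  0.    ])]
[[ 0.0202  0.9997  0.0115]
 [ 0.9888 -0.0182 -0.1481]
 [-0.1479  0.0144 -0.9889]]
[[ 0.9487  0.3163 -0.0004]
 [ 0.3163 -0.9487  0.0018]
 [ 0.0002 -0.0018 -1.    ]]
0.2 q [-1.6519  1.0816  0.22    0.0538  1.2691 -1.6307] p [-0.0073 -1.178   0.1803] tilty -32.9 tiltx 0.5 yaw -0.9
0.5 q [-1.6519  1.0714  0.22    0.0257  1.6726 -1.6275] p [-0.0057 -1.0416  0.1377] tilty -10.3 tiltx 0.7 yaw -1.0
1 q [-1.6517  1.0742  0.22    0.021   1.7361 -1.628 ] p [-0.0054 -1.0186  0.1315] tilty -6.4 tiltx 0.7 yaw -1.1
2 q [-1.6517  1.0751  0.22    0.0198  1.7517 -1.6282] p [-0.0054 -1.0129  0.13  ] tilty -5.5 tiltx 0.7 yaw -1.1
```

```bash
cat > t1.py <<'E'
from kin import *
W=.65
def ik(p,tiltRot,q0):
    f=lambda x:np.concatenate([fk(x,P)[0]-p,(tiltRot.inv()*fk(x,P)[1]).as_rotvec()])
    return least_squares(f,np.clip(q0,lo+1e-3,hi-1e-3),bounds=(lo,hi)).x
def down(yaw): # yaw of tool y axis deg
    c,s=np.cos(np.radians(yaw)),np.sin(np.radians(yaw))
    y=np.array([c,s,0]);z=np.array([0,0,-1.]);return Rn.from_matrix(np.column_stack([np.cross(y,z),y,z]))
if __name__=="__main__":
  for x,z in((.4,.3),(.6,.3),(.6,.5),(.75,.3),(.8,.5)):
    for sgn in(1,-1):
      q=ik(np.array([x,0,z]),down(0),[.0,.3,1.5,0,1.3,0]);yaw=np.degrees(q[0]-sgn*2.69)
      q[5]=sgn*2.69
      print(x,z,sgn);print(desc(q))
      for k in range(3):
        q=call(q,[[0,0,0,sgn*53]]*5,W);print(desc(q))
E
python3 t1.py
```

```text
0.4 0.3 1
q [-0.1744 -0.0303  1.7001 -0.      1.4718  2.69  ] p [0.4 0.  0.3] tilty -0.0 tiltx 0.0 yaw -164.1
q [-0.7563 -0.1719  1.8868  0.1949  1.4298  2.7   ] p [ 0.3139 -0.1047  0.2792] tilty 8.1 tiltx 7.6 yaw 160.0
q [-1.4682 -0.3317  2.0756  0.3018  1.5421  2.7   ] p [ 0.1921 -0.1306  0.2557] tilty 10.0 tiltx 16.6 yaw 119.5
q [-2.3646 -0.5736  2.1802  0.1872  1.8632  2.7   ] p [ 0.1231 -0.0675  0.2513] tilty 6.0 tiltx 20.9 yaw 73.1
0.4 0.3 -1
q [-0.1744 -0.0303  1.7001 -0.      1.4718 -2.69  ] p [0.4 0.  0.3] tilty -0.0 tiltx 0.0 yaw 144.1
q [ 0.3538 -0.0395  1.7921 -0.2106  1.3855 -2.7   ] p [0.3594 0.1269 0.2738] tilty -11.0 tiltx 4.6 yaw 177.6
q [ 0.8577 -0.0079  1.957  -0.4157  1.3029 -2.7   ] p [0.274  0.2059 0.2204] tilty -19.0 tiltx 14.8 yaw -148.0
q [ 1.2871  0.105   2.1928 -0.6072  1.1576 -2.7   ] p [0.1912 0.223  0.1359] tilty -22.2 tiltx 28.3 yaw -114.6
0.6 0.3 1
q [-0.1159  0.2858  1.3233  0.      1.5325  2.69  ] p [0.6 0.  0.3] tilty -0.0 tiltx 0.0 yaw -160.8
q [-0.4991  0.1771  1.586   0.2442  1.3537  2.7   ] p [ 0.5343 -0.1142  0.2629] tilty 11.2 tiltx 8.2 yaw 17
[... 2648 characters left out ...]
7.5 tiltx -3.4 yaw -173.7
q [-0.3208  0.6335  0.22   -0.4137  2.3301  2.7   ] p [ 0.6524 -0.2557  0.5282] tilty -14.7 tiltx -10.1 yaw 169.8
q [-0.4202  0.5895  0.22   -0.6869  2.3831  2.7   ] p [ 0.5466 -0.3424  0.5842] tilty -20.6 tiltx -20.0 yaw 151.0
0.8 0.5 -1
q [-0.0905  0.6826  0.22    0.0012  2.2288 -2.69  ] p [0.772  0.     0.4744] tilty -0.0 tiltx 0.6 yaw 149.0
q [ 0.0193  0.6734  0.22    0.1874  2.2593 -2.7   ] p [0.749  0.1363 0.4852] tilty 8.2 tiltx -1.3 yaw 162.8
q [ 0.1135  0.6508  0.22    0.4097  2.2942 -2.7   ] p [0.6945 0.2586 0.5158] tilty 16.9 tiltx -5.8 yaw 177.6
q [ 0.1833  0.6171  0.22    0.6756  2.3353 -2.7   ] p [0.6138 0.3517 0.5661] tilty 25.4 tiltx -13.8 yaw -166.2
```

```bash
nproc; cat > fast.py <<'E'
from kin import P,lo,hi
import numpy as np
from scipy.optimize import lsq_linear
from scipy.spatial.transform import Rotation as Rn
np.set_printoptions(precision=3,suppress=True)
a1,d1,L2,e3,L3,L5,lat=P
vm=.7*np.array([2.57,2.57,3.14,3.14,3.14,3.14])/8
def Ry(a):c,s=np.cos(a),np.sin(a);return np.array([[c,0,s],[0,1,0],[-s,0,c]])
def Rz(a):c,s=np.cos(a),np.sin(a);return np.array([[c,-s,0],[s,c,0],[0,0,1]])
def fkj(q):
    A=Rz(q[0]);o1=np.zeros(3);s=A@[a1,lat,d1];z1=A[:,2]
    B=A@Ry(q[1]);el=s+B@[0,0,L2];C=B@Ry(q[2]);w=el+C@[e3,0,L3];D=C@Rz(q[3]);E=D@Ry(q[4]);F=E@Rz(q[5]+np.pi/2)
    t=w+L5*F[:,2]
    ax=[z1,A[:,1],A[:,1],C[:,2],D[:,1],F[:,2]];og=[o1,s,el,w,w,w]
    J=np.array([np.r_[np.cross(a,t-o),a] for a,o in zip(ax,og)]).T
    return t,F,J
def rv(M):return Rn.from_matrix(M).as_rotvec()
def row(q,p0,R0,r,W=.65,it=4):
    tp=p0+R0@np.array(r[:3]);tR=R0@Rz(np.radians(r[3]))
    p,R,J=fkj(q);d=tp-p;n=np.linalg.norm(d);d*=min(1,.0625/max(n,1e-9))
    v=rv(R.T@tR);n=np.linalg.norm(v);v=v*min(1,np.radians(10.7)/max(n,1e-9))
    tp=p+d;tR=R@Rn.from_rotvec(v).as_matrix()
    l=np.minimum(np.maximum(lo,q-vm),q)-1e-6;h=np.maximum(np.minimum(hi,q+vm),q)+1e-6
    x=q.copy();k=np.r_[np.ones(3),W*np.ones(3)]
    for _ in range(it):
        p,R,J=fkj(x);e=np.r_[tp-p,rv(tR@R.T)]
        dq=lsq_linear(np.vstack([J*k[:,None],1e-2*np.eye(6)]),np.r_[e*k,np.zeros(6)],(l-x-1e-9,h-x+1e-9),method='bvls').x
        x=x+dq
        if np.abs(dq).max()<1e-3:break
    return x
def call(q,rows,W=.65):
    p0,R0,_=fkj(q)
    for r in rows:q=row(q,p0,R0,r,W)
    return q
def tilt(M):return np.degrees(np.arctan2(M[1,2],-M[2,2])),np.degrees(np.arctan2(M[0,2],-M[2,2])),np.degrees(np.arctan2(M[1,1],M[0,1]))
def desc(q):
    p,R,_=fkj(q);return "q %s p %s tilty %.1f tiltx %.1f yaw %.1f"%((q,p)+tilt(R))
def ik(p,R,q0):
    x=np.array(q0,float)
    for _ in range(60):
        a,b,J=fkj(x);e=np.r_[p-a,rv(R@b.T)]
        x=x+lsq_linear(np.vstack([J,1e-3*np.eye(6)]),np.r_[e,np.zeros(6)],(np.maximum(lo-x,-.3)-1e-9,np.minimum(hi-x,.3)+1e-9),method='bvls').x
    return x,np.linalg.norm(np.r_[p-fkj(x)[0],rv(R@fkj(x)[1].T)])
E
cat > t2.py <<'E'
from fast import *
import itertools,time
from multiprocessing import Pool
def ev(a):
    x,z,j6=a
    D=np.array([[0,1,0],[1,0,0],[0,0,-1.]])
    q,e=ik(np.array([x,0,z]),D,[-.1,.3,1.5,0,1.3,0])
    if e>.01:return []
    q[5]=j6;out=[];p0,R0,_=fkj(q)
    for d in itertools.product((-1,0,1),repeat=3):
        for t in (-53,0,53):
            w=R0.T@(.35*np.array(d))
            q1=call(q,[[*w,t]]*5);p,R,_=fkj(q1);ty,tx,yw=tilt(R)
            g=np.degrees(np.arccos(-R[2,2]));out.append((g,ty,tx,a,d,t,p))
    return sorted(out,key=lambda o:-o[0])[:6]
if __name__=="__main__":
    t=time.time()
    with Pool() as po:r=po.map(ev,itertools.product((.25,.45,.65,.85),(.2,.4,.6,.8),(-2.69,0,2.69)))
    r=sorted(sum(r,[]),key=lambda o:-o[0])
    for cond,n in((lambda o:o[2]>abs(o[1]),"out"),(lambda o:-o[2]>abs(o[1]),"in"),(lambda o:o[1]>abs(o[2]),"left"),(lambda o:-o[1]>abs(o[2]),"right")):
        print(n)
        for o in [o for o in r if cond(o)][:7]:print("%.1f ty %.1f tx %.1f"%o[:3],*o[3:])
    print(time.time()-t)
E
OMP_NUM_THREADS=1 python3 t2.py; python3 -c "
from fast import *
print(desc(call(np.array([-1.651,1.021,.2215,.0196,1.8098,-1.6265]),[[-.3,0,0,0]]*5)))"
```

```text
4
out
12.3 ty 8.6 tx 8.9 (0.65, 0.2, 2.69) (0, 0, -1) 53 [ 0.598 -0.047 -0.15 ]
12.2 ty 7.9 tx 9.4 (0.25, 0.2, 2.69) (1, 0, 0) 53 [ 0.358 -0.161  0.154]
11.8 ty 7.9 tx 8.8 (0.25, 0.2, 2.69) (1, 1, 0) 53 [ 0.245 -0.063  0.155]
9.8 ty 6.8 tx 7.1 (0.25, 0.2, 2.69) (1, 1, -1) 53 [ 0.307  0.006 -0.046]
9.3 ty 5.6 tx 7.4 (0.25, 0.4, 2.69) (1, 0, -1) 53 [ 0.294 -0.165  0.178]
9.0 ty 5.5 tx 7.1 (0.25, 0.4, 2.69) (1, 1, -1) 53 [ 0.205 -0.073  0.228]
8.8 ty 5.3 tx 7.1 (0.25, 0.2, 2.69) (1, 1, 1) 53 [ 0.196 -0.074  0.326]
in
2.6 ty -1.7 tx -2.0 (0.25, 0.6, 0) (-1, 0, 0) 53 [0.024 0.048 0.599]
2.5 ty -1.6 tx -1.9 (0.25, 0.4, 0) (-1, 0, 0) 53 [0.024 0.049 0.399]
2.4 ty -1.6 tx -1.8 (0.25, 0.2, 0) (-1, 0, 0) 53 [0.024 0.049 0.199]
2.2 ty -1.4 tx -1.6 (0.25, 0.6, 0) (-1, 0, 0) 0 [0.025 0.052 0.597]
2.2 ty -1.5 tx -1.6 (0.25, 0.4, 0) (-1, 0, 0) 0 [0.023 0.052 0.397]
left
17.4 ty 14.3 tx 10.4 (0.85, 0.2, 2.69) (0, 1, -1) 53 [ 0.752  0.007 -0.059]
17.1 ty 14.6 tx 9.3 (0.85, 0.2, 2.69) (0, 1, 0) 53 [ 0.751 -0.014  0.122]
16.8 ty 13.4 tx 10.6 (0.45, 0.2, 2.69) (1, 1, 0) 53 [ 0.509 -0.059  0.109]
16.3 ty
[... 631 characters left out ...]
.2, -2.69) (0, -1, -1) -53 [ 0.592 -0.034 -0.081]
16.4 ty -15.2 tx 6.5 (0.85, 0.2, -2.69) (-1, -1, 0) -53 [0.615 0.053 0.123]
16.3 ty -15.1 tx 6.6 (0.85, 0.2, -2.69) (0, -1, 0) -53 [0.786 0.027 0.123]
4.5452845096588135
q [-1.652  1.073  0.22   0.023  1.707 -1.628] p [-0.006 -1.029  0.134] tilty -8.2 tiltx 0.7 yaw -1.0t2.py:14: RuntimeWarning: invalid value encountered in arccos
  g=np.degrees(np.arccos(-R[2,2]));out.append((g,ty,tx,a,d,t,p))
t2.py:14: RuntimeWarning: invalid value encountered in arccos
  g=np.degrees(np.arccos(-R[2,2]));out.append((g,ty,tx,a,d,t,p))
t2.py:14: RuntimeWarning: invalid value encountered in arccos
  g=np.degrees(np.arccos(-R[2,2]));out.append((g,ty,tx,a,d,t,p))
```

```bash
cat > plan.py <<'E'
from fast import *
import itertools
from multiprocessing import Pool
ACT=[(np.array(d)*.35,t) for d in itertools.product((-1,0,1),repeat=3) for t in(-53,-27,0,27,53)]
def wcall(q,d,t):
    _,R,_=fkj(q);return call(q,[[*(R.T@d),t]]*5)
def ok(q,zmin,zmax=.75):
    p=fkj(q)[0];r=np.hypot(p[0],p[1])
    return zmin<p[2]<zmax and r>.3 and p[0]>-.3
def expand(a):
    i,q,zmin,sc=a;o=[]
    for k,(d,t) in enumerate(ACT):
        q1=wcall(q,d,t)
        if ok(q1,zmin):o.append((sc(q1),i,k,q1))
    return sorted(o,key=lambda x:x[0])[:40]
def beam(q,sc,n,zmin,B=24,po=None,tol=1.):
    nodes=[(sc(q),[],q)];best=nodes[0];print(best[0])
    for s in range(n):
        r=po.map(expand,[(i,nd[2],zmin,sc) for i,nd in enumerate(nodes)],chunksize=1)
        c=sorted(sum(r,[]),key=lambda x:x[0]);new=[];cnt={}
        for v,i,k,q1 in c:
            if cnt.get(i,0)>=6 and len(nodes)>4:continue
            if any(np.abs(q1-m[2]).max()<.08 for m in new):continue
            cnt[i]=cnt.get(i,0)+1;new.append((v,nodes[i][1]+[k],q1))
            if len(new)>=B:break
        nodes=new
        print(s+1,"%.2f"%nodes[0][0])
        if nodes[0][0]<best[0]-.5:best=nodes[0]
        if best[0]<tol:break
    return best
def turn_to(R,ytgt):
    """turn about tool z (deg) putting tool y nearest ytgt"""
    v=R.T@ytgt;return np.degrees(np.arctan2(-v[0],v[1]))
def jpen(q,dl):
    t=q[5]+np.radians(dl);return np.degrees(max(0,abs(t)-2.68))
class S1:
    def __init__(s,a,phis):s.a=a;s.phis=phis   # a: box axis unit (world)
    def __call__(s,q):
        p,R,_=fkj(q);yw=np.cross(s.a,[0,0,1.]);b=1e9
        for ph in s.phis:
            z=np.sin(np.radians(ph))*s.a-np.cos(np.radians(ph))*np.array([0,0,1.])
            e=np.degrees(np.arccos(np.clip(z@R[:,2],-1,1)))
            j=min(jpen(q,turn_to(R,yw)),jpen(q,turn_to(R,-yw)))
            b=min(b,e+.3*j)
        return b
class S2:
    def __init__(s,b,sg):s.b=b;s.sg=sg
    def __call__(s,q):
        R=fkj(q)[1];return np.degrees(np.arccos(np.clip((R@s.b)[2]*s.sg,-1,1)))
def show(q,seq):
    for k in seq:
        d,t=ACT[k];_,R,_=fkj(q);q=wcall(q,d,t);print("tool",np.round(R.T@d,2),t,"->",desc(q))
    return q
E
cat > p1.py <<'E'
from plan import *
from bench import status
q=np.array(status.get_state()["joint_pos"]);a=np.array([np.cos(np.radians(88.8)),np.sin(np.radians(88.8)),0])
with Pool() as po:
    for phis in((42,48),(-42,-48)):
        b=beam(q,S1(a,phis),8,.2,po=po,tol=1.5);print(b[0]);qe=show(q,b[1]);R=fkj(qe)[1];yw=np.cross(a,[0,0,1.]);print("turn",turn_to(R,yw),turn_to(R,-yw))
E
export OMP_NUM_THREADS=1; time timeout 500 python3 p1.py
```

```text
50.5072105936054
1 50.20
2 48.69
3 45.21
4 38.11
5 26.32
6 13.36
7 1.45
1.4523540453887653
tool [ 0.29 -0.35 -0.4 ] -27 -> q [-1.89   0.674  0.643  0.058  1.686 -2.332] p [-0.186 -0.85   0.315] tilty -8.5 tiltx 0.7 yaw 25.7
tool [ 0.42 -0.18 -0.4 ] -53 -> q [-1.879  0.641  0.22   0.102  2.157 -2.7  ] p [-0.141 -0.773  0.509] tilty -8.0 tiltx 2.6 yaw 50.3
tool [ 0.22  0.27 -0.05] -53 -> q [-1.653  0.458  0.22   0.271  2.41  -2.7  ] p [ 0.085 -0.611  0.634] tilty -2.9 tiltx 10.1 yaw 71.9
tool [0.17 0.33 0.33] -53 -> q [-1.28   0.379  0.22   0.455  2.519 -2.7  ] p [ 0.302 -0.443  0.683] tilty 5.8 tiltx 13.8 yaw 103.1
tool [ 0.09 -0.01  0.34] -53 -> q [-0.967  0.429  0.22   0.66   2.493 -2.7  ] p [ 0.467 -0.318  0.672] tilty 17.6 tiltx 15.0 yaw 130.6
tool [ 0.13 -0.02  0.32] -53 -> q [-0.715  0.444  0.22   0.897  2.488 -2.7  ] p [ 0.543 -0.149  0.687] tilty 29.4 tiltx 11.0 yaw 156.2
tool [ 0.45 -0.16  0.13] -53 -> q [-0.817  0.436  0.22   1.454  2.632 -2.7  ] p [ 0.448 -0.118  0.74 ] tilty 43.4 tiltx 1.5 yaw -179.5
turn -177.4416976295531 2.5583023704469054
33.50707591853994
1 29.57
2 21.47
3 9.32
4 0.87
0.8655385927810956
tool [-0.4   0.01 -0.29] -53 -> q [-1.654  0.979  0.22   0.031  1.727 -2.532] p [-0.004 -1.018  0.229] tilty -12.5 tiltx 0.7 yaw 50.1
tool [-0.54 -0.1  -0.26] -53 -> q [-1.325  0.927  0.22  -0.101  1.659 -2.7  ] p [ 0.283 -0.992  0.291] tilty -20.0 tiltx -1.1 yaw 76.7
tool [-0.34  0.08 -0.01] -53 -> q [-0.906  0.884  0.569 -0.374  1.303 -2.7  ] p [ 0.599 -0.86   0.212] tilty -30.5 tiltx -3.3 yaw 107.4
tool [-0.35  0.03 -0.5 ] -53 -> q [-0.463  0.659  1.033 -0.702  1.2   -2.7  ] p [ 0.735 -0.534  0.25 ] tilty -41.3 tiltx -1.8 yaw 146.2
turn 139.85791810655775 -40.142081893442246
real	0m55.099s
user	3m23.059s
sys	0m0.183s
```

```bash
cat > p2.py <<'E'
from plan import *
from bench import status
q=np.array(status.get_state()["joint_pos"]);a=np.array([np.cos(np.radians(88.8)),np.sin(np.radians(88.8)),0])
for w,t in (([-.4,.01,-.29],-53),([-.54,-.1,-.26],-53),([-.34,.08,-.01],-53),([-.35,.03,-.5],-53)):q=call(q,[[*w,t]]*5)
print(desc(q))
R=fkj(q)[1];yw=np.cross(a,[0,0,1.]);t=turn_to(R,yw);Rg=R@Rz(np.radians(t));q[5]+=np.radians(t)
for z in(.18,.4):
    q,e=ik(np.array([.563,.209,z]),Rg,q);print(z,e,desc(q))
b=Rg.T@a;print(b)
with Pool() as po:
    r=beam(q,S2(b,1),12,.3,po=po,tol=2);qe=show(q,r[1]);R=fkj(qe)[1]
for z in (.2,.1):
  for x in (.42,.48,.54):
    print(x,z,ik(np.array([x,-.25,z]),R,qe))
E
time timeout 560 python3 p2.py
```

```text
q [-0.462  0.66   1.032 -0.702  1.201 -2.7  ] p [ 0.735 -0.534  0.25 ] tilty -41.4 tiltx -1.9 yaw 146.2
0.18 1.954828180141489e-16 q [ 0.571  0.593  1.34  -0.576  1.659  0.679] p [0.563 0.209 0.18 ] tilty -41.4 tiltx -1.9 yaw -1.6
0.4 1.9803294764646206e-16 q [ 0.571  0.495  0.974 -0.654  2.04   0.402] p [0.563 0.209 0.4  ] tilty -41.4 tiltx -1.9 yaw -1.6
[ 0.75  -0.007 -0.661]
90.0
1 77.93
2 48.42
3 11.88
4 0.33
tool [ 0.01  0.35 -0.01] 53 -> q [ 0.406  0.918  0.22  -0.816  2.146  0.931] p [0.81  0.182 0.367] tilty -41.4 tiltx 0.7 yaw -45.6
tool [-0.13  0.19 -0.26] 53 -> q [ 0.404  0.717  0.22  -0.932  2.236  1.659] p [0.715 0.13  0.542] tilty -41.9 tiltx 3.6 yaw -111.8
tool [ 0.01 -0.03 -0.49] 53 -> q [ 0.601  0.65   0.22  -1.028  2.365  2.621] p [0.603 0.232 0.595] tilty -42.4 tiltx 6.4 yaw -161.7
tool [-0.11 -0.44 -0.21] 53 -> q [ 0.488  0.604  0.22  -1.18   2.286  2.7  ] p [0.62  0.12  0.657] tilty -48.8 tiltx 6.5 yaw -174.7
0.42 0.2 (array([-0.679, -0.179,  2.058, -0.702,  0.761,  2.7  ]), np.float64(0.2295965061199659))
0.48 0.2 (array([-0.604, -0.063,  1.895, -0.68 ,  0.851,  2.7  ]), np.float64(0.25701306840862587))
0.54 0.2 (array([-0.527,  0.069,  1.706, -0.667,  0.954,  2.7  ]), np.float64(0.2774035801922715))
0.42 0.1 (array([-0.816, -0.189,  2.235, -0.735,  0.542,  2.7  ]), np.float64(0.27848421282262514))
0.48 0.1 (array([-0.713, -0.06 ,  2.05 , -0.692,  0.656,  2.7  ]), np.float64(0.30882372396371166))
0.54 0.1 (array([-0.619,  0.083,  1.846, -0.663,  0.772,  2.7  ]), np.float64(0.33135722382585625))
real	0m18.246s
user	1m6.317s
sys	0m0.147s
```

Emit:
step_arm:
  steps:
    - [-0.4,0.01,-0.29,-53]
    - [-0.4,0.01,-0.29,-53]
    - [-0.4,0.01,-0.29,-53]
    - [-0.4,0.01,-0.29,-53]
    - [-0.4,0.01,-0.29,-53]

```text
time: 5.1
tcp_pos: [-0.0046, -1.0224, 0.2298]
eef_rot: [1.015, 2.861, -0.324]
ft_force: [0.3, 0.3, -0.2]
width: 0.0853
grasp_force: 0.0
```

Emit:
step_arm:
  steps:
    - [-0.54,-0.1,-0.26,-53]
    - [-0.54,-0.1,-0.26,-53]
    - [-0.54,-0.1,-0.26,-53]
    - [-0.54,-0.1,-0.26,-53]
    - [-0.54,-0.1,-0.26,-53]

```text
time: 5.72
tcp_pos: [0.2679, -1.0051, 0.296]
eef_rot: [0.357, 3.04, -0.58]
ft_force: [-0.2, -0.6, 1.1]
width: 0.0855
grasp_force: 0.0
```

Emit:
step_arm:
  steps:
    - [-0.34,0.08,-0.01,-53]
    - [-0.34,0.08,-0.01,-53]
    - [-0.34,0.08,-0.01,-53]
    - [-0.34,0.08,-0.01,-53]
    - [-0.34,0.08,-0.01,-53]

```text
time: 6.35
tcp_pos: [0.6102, -0.9061, 0.2388]
eef_rot: [0.233, -2.942, 0.8]
ft_force: [-1.0, -0.0, 0.1]
width: 0.0852
grasp_force: 0.0
```

```bash
cat > p3.py <<'E'
from plan import *
from bench import status
from scipy.optimize import minimize
s=status.get_state();q=np.array(s["joint_pos"]);print(s["time"],desc(q))
a=np.array([np.cos(np.radians(88.8)),np.sin(np.radians(88.8)),0])
sc=S1(a,(-45,))
with Pool() as po: r=beam(q,sc,4,.2,po=po,tol=2)
x0=np.concatenate([[*(ACT[k][0]/.35),ACT[k][1]/53] for k in r[1]])
def sim(x,pr=False):
    c=q
    for u in x.reshape(-1,4):
        d=np.clip(u[:3],-1,1)*.35;t=np.clip(u[3],-1,1)*53
        R=fkj(c)[1];tl=R.T@d
        c=wcall(c,d,t)
        if pr:print("tool",tl,t,desc(c))
    return c
o=minimize(lambda x:sc(sim(x)),x0*.9,method="Nelder-Mead",options=dict(maxfev=400))
print(o.fun);c=sim(o.x,True);R=fkj(c)[1];print(turn_to(R,np.cross(a,[0,0,1.])))
E
python3 p3.py
```

```text
6.35 q [-0.929  1.013  0.222 -0.345  1.493 -2.704] p [ 0.61  -0.906  0.239] tilty -30.6 tiltx -2.7 yaw 101.2
14.459926820170915
1 0.50
1.2313298636799924e-05
tool [-0.223 -0.187 -0.258] -53.0 q [-0.645  0.76   0.853 -0.695  1.112 -2.704] p [ 0.717 -0.714  0.257] tilty -45.0 tiltx -1.2 yaw 138.3
129.67072665113633
```

Emit:
step_arm:
  steps:
    - [-0.223,-0.187,-0.258,-53]
    - [-0.223,-0.187,-0.258,-53]
    - [-0.223,-0.187,-0.258,-53]
    - [-0.223,-0.187,-0.258,-53]
    - [-0.223,-0.187,-0.258,-53]

```text
time: 6.98
tcp_pos: [0.7914, -0.7517, 0.3001]
eef_rot: [0.576, -2.691, 1.056]
ft_force: [-0.4, 0.9, -0.3]
width: 0.0852
grasp_force: 0.0
```

```bash
cat > p4.py <<'E'
from plan import *
from bench import status
s=status.get_state();q=np.array(s["joint_pos"]);print(s["time"],desc(q))
a=np.array([np.cos(np.radians(88.8)),np.sin(np.radians(88.8)),0])
R=s_=Rn.from_rotvec(s["eef_rot"]).as_matrix();print("model R err",np.degrees(np.linalg.norm(rv(R.T@fkj(q)[1]))), "p",s["tcp_pos"])
print(S1(a,(-45,))(q));t=turn_to(R,np.cross(a,[0,0,1.]));print("turn",t)
zt=R[:,2]
# grasp point 8mm above box centre, 12mm toward +y ; TCP 18.7mm further along z
g=np.array([.563,.209,.1065])+.012*a+[0,0,.006];tcp=g+.0187*zt
print("grip tcp",tcp);pre=tcp-.12*zt;print("pre",pre,"tool shift",R.T@(pre-s["tcp_pos"]))
Rg=R@Rz(np.radians(t));q2=q.copy();q2[5]+=np.radians(t);q3,e=ik(tcp,Rg,q2);print(e,desc(q3))
b=Rg.T@a
for sg in(-1,1):
    q4=q3.copy();q4[5]+=sg*np.pi
    for x,y in((.45,-.25),(.5,-.25)):
        print(sg,ik(np.array([x,y,.1]),Rg@Rz(np.pi),q4),(Rg@Rz(np.pi)@b))
E
python3 p4.py
```

```text
6.975 q [-0.631  1.     0.221 -0.617  1.468 -2.704] p [ 0.791 -0.752  0.3  ] tilty -43.3 tiltx -2.9 yaw 122.2
model R err 5.202028221920992e-14 p [ 0.791 -0.752  0.3  ]
2.1000837487095634
turn 115.86625986220207
grip tcp [0.563 0.208 0.099]
pre [0.567 0.29  0.186] tool shift [-0.129  0.863 -0.624]
2.3553823967593564e-16 q [ 0.577  0.683  1.408 -0.587  1.562  0.77 ] p [0.563 0.208 0.099] tilty -43.3 tiltx -2.9 yaw -2.1
-1 (array([-0.15 ,  0.372,  2.058, -1.015,  0.935, -2.535]), np.float64(2.7260013830848624e-16)) [ 0.03  -0.058  0.998]
-1 (array([-0.136,  0.426,  1.949, -0.975,  0.974, -2.585]), np.float64(2.6839530909851233e-16)) [ 0.03  -0.058  0.998]Traceback (most recent call last):
  File "p4.py", line 16, in <module>
    print(sg,ik(np.array([x,y,.1]),Rg@Rz(np.pi),q4),(Rg@Rz(np.pi)@b))
             ~~^^^^^^^^^^^^^^^^^^^^^^^^^^^^^^^^^^^^
  File "fast.py", line 42, in ik
    x=x+lsq_linear(np.vstack([J,1e-3*np.eye(6)]),np.r_[e,np.zeros(6)],(np.maximum(lo-x,-.3)-1e-9,np.minimum(hi-x,.3)+1e-9),method='bvls').x
        ~~~~~~~~~~^^^^^^^^^^^^^^^^^^^^^^^^^^^^^^^^^^^^^^^^^^^^^^^^^^^^^^^^^^^^^^^^^^^^^^^^^^^^^^^^^^^^^^^^^^^^^^^^^^^^^^^^^^^^^^^^^^^^^^^
    raise ValueError("Each lower bound must be strictly less than each "
                     "upper bound.")
ValueError: Each lower bound must be strictly less than each upper bound.
```

```bash
sed -i 's/tol=2)/tol=.3)/; s/beam(q,sc,4/beam(q,sc,1/' p3.py; python3 p3.py
```

```text
6.975 q [-0.631  1.     0.221 -0.617  1.468 -2.704] p [ 0.791 -0.752  0.3  ] tilty -43.3 tiltx -2.9 yaw 122.2
2.1000837487095634
1 0.04
1.8724717893074728e-05
tool [-0.293  0.115 -0.224] -26.656113040803234 q [-0.286  0.923  0.559 -0.758  1.449 -2.704] p [ 0.903 -0.452  0.237] tilty -45.0 tiltx -1.2 yaw 148.5
140.471576855285
```

Emit:
step_arm:
  steps:
    - [-0.293,0.115,-0.224,-26.66]
    - [-0.293,0.115,-0.224,-26.66]
    - [-0.293,0.115,-0.224,-26.66]
    - [-0.293,0.115,-0.224,-26.66]
    - [-0.293,0.115,-0.224,-26.66]

```text
time: 7.6
tcp_pos: [0.9676, -0.4082, 0.2281]
eef_rot: [1.015, -2.439, 1.025]
ft_force: [0.8, -0.1, -0.2]
width: 0.0854
grasp_force: 0.0
```

```bash
sed -i 's/for sg in(-1,1)/for sg in(-1,)/' p4.py; python3 p4.py
```

```text
7.6 q [-0.221  1.084  0.224 -0.777  1.608 -2.704] p [ 0.968 -0.408  0.228] tilty -45.8 tiltx -0.6 yaw 145.2
model R err 1.8404098126698256e-14 p [ 0.968 -0.408  0.228]
0.8729653057288609
turn 136.2159623309136
grip tcp [0.563 0.208 0.099]
pre [0.564 0.294 0.183] tool shift [-0.085  0.656 -0.468]
2.609960334385806e-16 q [ 0.597  0.691  1.42  -0.629  1.563  0.797] p [0.563 0.208 0.099] tilty -45.8 tiltx -0.6 yaw -0.9
-1 (array([-0.129,  0.379,  2.092, -1.094,  0.928, -2.444]), np.float64(2.7465697684533214e-16)) [-0.01   0.027  1.   ]
-1 (array([-0.116,  0.431,  1.983, -1.051,  0.963, -2.501]), np.float64(1.9849026429162428e-16)) [-0.01   0.027  1.   ]
```

Emit:
step_arm:
  steps:
    - [-0.006,0.044,-0.031,9.1]
    - [-0.011,0.088,-0.062,18.2]
    - [-0.017,0.131,-0.094,27.2]
    - [-0.023,0.175,-0.125,36.3]
    - [-0.028,0.219,-0.156,45.4]

```text
time: 8.22
tcp_pos: [0.8307, -0.1786, 0.2168]
eef_rot: [-0.024, -2.891, 1.225]
ft_force: [0.7, 1.5, -1.2]
width: 0.0852
grasp_force: 0.0
```

Emit:
step_arm:
  steps:
    - [0.027,0.035,-0.031,9.1]
    - [0.054,0.07,-0.062,18.2]
    - [0.081,0.104,-0.094,27.2]
    - [0.109,0.139,-0.125,36.3]
    - [0.136,0.174,-0.156,45.4]

```text
time: 8.85
tcp_pos: [0.6977, 0.0559, 0.2003]
eef_rot: [1.042, 2.432, -1.035]
ft_force: [0.8, -0.2, -0.9]
width: 0.0855
grasp_force: 0.0
```

Emit:
step_arm:
  steps:
    - [0.044,0.005,-0.031,9.1]
    - [0.088,0.01,-0.062,18.2]
    - [0.131,0.015,-0.094,27.2]
    - [0.175,0.02,-0.125,36.3]
    - [0.219,0.025,-0.156,45.4]

```text
time: 9.48
tcp_pos: [0.5647, 0.2904, 0.184]
eef_rot: [1.775, 1.721, -0.736]
ft_force: [0.2, 0.6, -0.1]
width: 0.0855
grasp_force: 0.0
```

```bash
cat > look.py <<'E'
import sys
from h import *
n,x0,y0,x1,y1,f=sys.argv[1],*map(float,sys.argv[2:7])
im=vision.capture(n);cv2.imwrite(sys.argv[7].replace('.png','_raw.png'),im)
c=im[int(y0):int(y1),int(x0):int(x1)];cv2.imwrite(sys.argv[7],cv2.convertScaleAbs(cv2.resize(c,None,fx=f,fy=f,interpolation=cv2.INTER_CUBIC),alpha=1.3))
E
python3 p4.py; python3 look.py side 100 120 350 320 3 pics/a1.png; python3 look.py top 130 130 260 260 3 pics/a1t.png; python3 - <<'E'
import cv2,numpy as np
a=cv2.imread('pics/a1.png');b=cv2.imread('pics/a1t.png')
a=cv2.resize(a,(430,344));b=cv2.resize(b,(344,344));cv2.imwrite('pics/a1c.png',np.hstack([a,b]))
E
```

```text
9.475 q [ 0.684  0.697  1.174 -0.604  1.806  0.736] p [0.565 0.29  0.184] tilty -45.9 tiltx -0.6 yaw -1.4
model R err 3.876068360392149e-14 p [0.565 0.29  0.184]
1.011330483783424
turn -0.7769618518937629
grip tcp [0.563 0.208 0.099]
pre [0.564 0.294 0.183] tool shift [ 0.003 -0.001 -0.002]
2.9510145162197325e-16 q [ 0.598  0.692  1.42  -0.63   1.564  0.798] p [0.563 0.208 0.099] tilty -45.9 tiltx -0.6 yaw -0.9
-1 (array([-0.128,  0.38 ,  2.093, -1.098,  0.929, -2.439]), np.float64(1.9630416068112996e-16)) [-0.011  0.032  0.999]
-1 (array([-0.115,  0.432,  1.984, -1.054,  0.964, -2.497]), np.float64(2.7515424885804823e-16)) [-0.011  0.032  0.999]
```

View pics/a1c.png

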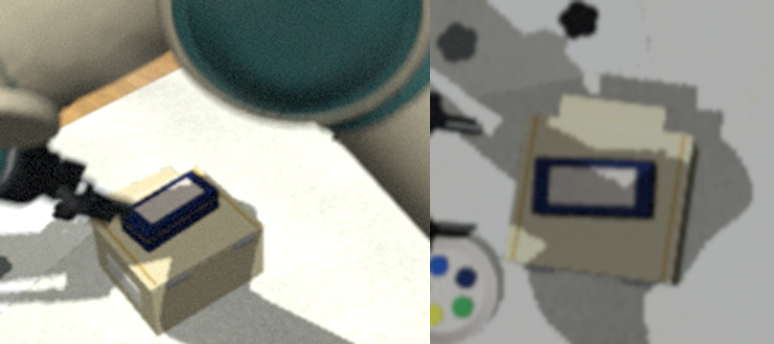

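Emit:
step_arm:
  steps:
    - [0.001,0,0.03,-0.8]
    - [0.002,0,0.06,-0.8]
    - [0.003,-0.001,0.09,-0.8]
    - [0.003,-0.001,0.118,-0.8]
    - [0.003,-0.001,0.118,-0.8]

```text
time: 10.2
tcp_pos: [0.5628, 0.2042, 0.0988]
eef_rot: [1.761, 1.74, -0.751]
ft_force: [0.5, -0.1, -0.2]
width: 0.0856
grasp_force: 0.0
```

Emit:
step_arm:
  steps:
    - [0,0,0,0]
    - [0,0,0,0]
    - [0,0,0,0]
    - [0,0,0,0]
    - [0,0,0,0]
  fingers: 1

```text
time: 10.82
tcp_pos: [0.5639, 0.2076, 0.1009]
eef_rot: [1.76, 1.74, -0.742]
ft_force: [0.2, 2.8, 4.6]
width: 0.0572
grasp_force: 64.5
```

Emit:
step_arm:
  steps:
    - [0,0,0,0]
    - [0,0,0,0]
    - [0,0,0,0]
    - [0,0,0,0]
    - [0,0,0,0]

```text
time: 11.45
tcp_pos: [0.5639, 0.2076, 0.1009]
eef_rot: [1.76, 1.74, -0.742]
ft_force: [0.8, 3.4, 6.1]
width: 0.0574
grasp_force: 64.5
```

```bash
python3 st.py
```

```text
11.45 [ 0.5979  0.6905  1.4182 -0.6316  1.5648  0.7906] [0.5639 0.2076 0.1009] [0.8078 3.4271 6.0564] 0.057410667824469234 64.54083681106567
[[ 0.009   0.9999 -0.0052]
 [ 0.696  -0.01   -0.7179]
 [-0.7179  0.0029 -0.6961]]
tilt+y -45.9 tilt+x -0.4 yaw of y -0.5744210449633734
```

Emit:
step_arm:
  steps:
    - [-0.022,0,-0.021,0]
    - [-0.05,0,-0.049,0]
    - [-0.08,0,-0.078,0]
    - [-0.112,0,-0.109,0]
    - [-0.144,0,-0.139,0]

```text
time: 12.08
tcp_pos: [0.5629, 0.2069, 0.3001]
eef_rot: [1.76, 1.743, -0.746]
ft_force: [1.3, 0.4, -1.8]
width: 0.0574
grasp_force: 64.5
```

```bash
python3 st.py; python3 - <<'E'
from fast import *
from bench import status
q=np.array(status.get_state()["joint_pos"])
for v in([-.072,-.02,.092],[-.037,-.065,.092],[.02,-.072,.092],[.065,-.037,.092]):
    q=call(q,[[*(np.array(v)*k/5),-9*k] for k in range(1,6)]);print(desc(q))
E
```

```text
12.075 [ 0.5971  0.5404  1.1809 -0.6659  1.8764  0.5516] [0.5629 0.2069 0.3001] [ 1.3161  0.3695 -1.7721] 0.05740955856523619 64.46101784706116
[[ 0.0062  1.     -0.0078]
 [ 0.6963 -0.0099 -0.7177]
 [-0.7177 -0.001  -0.6963]]
tilt+y -45.9 tilt+x -0.6 yaw of y -0.5686788230618172
q [ 0.467  0.418  1.424 -0.698  1.703 -0.257] p [0.542 0.091 0.288] tilty -45.9 tiltx -0.6 yaw 34.3
q [ 0.303  0.319  1.613 -0.752  1.532 -1.099] p [ 0.521 -0.025  0.275] tilty -45.9 tiltx -0.6 yaw 89.5
q [ 0.101  0.248  1.753 -0.819  1.352 -1.969] p [ 0.5   -0.141  0.263] tilty -45.9 tiltx -0.6 yaw 144.6
q [-0.09   0.239  1.914 -0.958  1.131 -2.7  ] p [ 0.473 -0.244  0.223] tilty -48.0 tiltx 0.2 yaw 178.8
```

```bash
python3 - <<'E'
from fast import *
from bench import status
q=np.array(status.get_state()["joint_pos"])
for v in([-.072,-.02,.092],[-.037,-.065,.092],[.02,-.072,.092],[.004,.024,.176]):
    q=call(q,[[*(np.array(v)*k/5),-9*k] for k in range(1,6)]);print(desc(q))
E
```

```text
q [ 0.467  0.418  1.424 -0.698  1.703 -0.257] p [0.542 0.091 0.288] tilty -45.9 tiltx -0.6 yaw 34.3
q [ 0.303  0.319  1.613 -0.752  1.532 -1.099] p [ 0.521 -0.025  0.275] tilty -45.9 tiltx -0.6 yaw 89.5
q [ 0.101  0.248  1.753 -0.819  1.352 -1.969] p [ 0.5   -0.141  0.263] tilty -45.9 tiltx -0.6 yaw 144.6
q [-0.136  0.362  1.999 -1.031  0.979 -2.572] p [ 0.479 -0.257  0.13 ] tilty -45.9 tiltx -0.6 yaw 179.4
```

Emit:
step_arm:
  steps:
    - [-0.014,-0.004,0.018,-9]
    - [-0.029,-0.008,0.037,-18]
    - [-0.043,-0.012,0.055,-27]
    - [-0.058,-0.016,0.074,-36]
    - [-0.072,-0.02,0.092,-45]

```text
time: 12.7
tcp_pos: [0.5414, 0.0902, 0.2864]
eef_rot: [1.021, 2.448, -1.04]
ft_force: [0.4, 0.4, -2.4]
width: 0.0567
grasp_force: 64.6
```

Emit:
step_arm:
  steps:
    - [-0.007,-0.013,0.018,-9]
    - [-0.015,-0.026,0.037,-18]
    - [-0.022,-0.039,0.055,-27]
    - [-0.03,-0.052,0.074,-36]
    - [-0.037,-0.065,0.092,-45]

```text
time: 13.32
tcp_pos: [0.5203, -0.0258, 0.2743]
eef_rot: [-0.007, -2.887, 1.221]
ft_force: [0.4, -1.2, -3.2]
width: 0.057
grasp_force: 64.6
```

Emit:
step_arm:
  steps:
    - [0.004,-0.014,0.018,-9]
    - [0.008,-0.029,0.037,-18]
    - [0.012,-0.043,0.055,-27]
    - [0.016,-0.058,0.074,-36]
    - [0.02,-0.072,0.092,-45]

```text
time: 13.95
tcp_pos: [0.499, -0.1417, 0.262]
eef_rot: [1.005, -2.445, 1.029]
ft_force: [0.2, 0.1, -1.8]
width: 0.0577
grasp_force: 64.6
```

Emit:
step_arm:
  steps:
    - [0.001,0.005,0.035,-9]
    - [0.002,0.01,0.07,-18]
    - [0.002,0.014,0.106,-27]
    - [0.003,0.019,0.141,-36]
    - [0.004,0.024,0.176,-45]

```text
time: 14.58
tcp_pos: [0.4782, -0.258, 0.129]
eef_rot: [1.744, -1.754, 0.734]
ft_force: [-0.1, -0.8, -1.5]
width: 0.0573
grasp_force: 64.6
```

```bash
python3 st.py; python3 look.py side 250 120 430 260 3.5 pics/b1.png; python3 - <<'E'
from h import *
s=status.get_state();print("target shift tool",tool([.479,-.256,.072]))
print(tool(s["tcp_pos"]-np.array([0,0,.01])))
E
```

```text
14.575 [-0.1378  0.3628  2.0014 -1.0337  0.9755 -2.5729] [ 0.4782 -0.258   0.129 ] [-0.0576 -0.8094 -1.5148] 0.05728826929396009 64.60108280181885
[[-0.0026 -1.     -0.0072]
 [-0.6968  0.007  -0.7172]
 [ 0.7172  0.0032 -0.6968]]
tilt+y -45.8 tilt+x -0.6 yaw of y 179.60060525501567
target shift tool [-0.04075679 -0.00456345  0.03514251]
[-0.00716282 -0.00012455  0.006977  ]
```

View pics/b1.png

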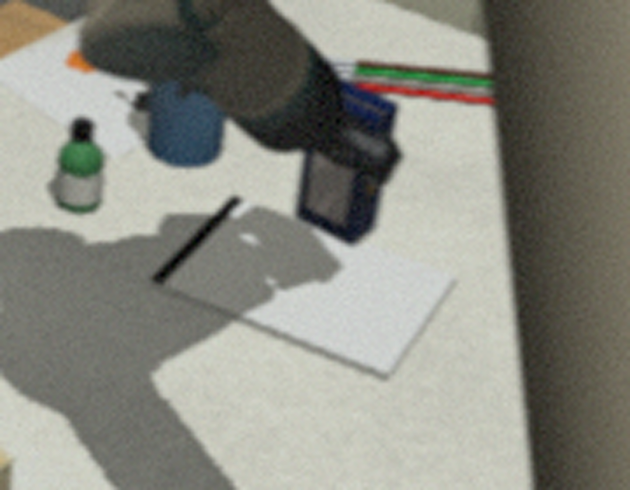

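The paint box is held upright over the far part of the pad, with its bottom edge at crop (300–380, 215–240). The ink bottle and brush pot haven't moved. Now lowering it.

Emit:
step_arm:
  steps:
    - [-0.012,0,0.01,0]
    - [-0.024,0,0.021,0]
    - [-0.034,0,0.03,0]
    - [-0.039,0,0.036,0]
    - [-0.0405,0,0.0375,0]

```text
time: 15.25
tcp_pos: [0.4785, -0.2565, 0.075]
eef_rot: [1.738, -1.758, 0.737]
ft_force: [0.0, 0.1, -1.9]
width: 0.0571
grasp_force: 65.2
```

Emit:
step_arm:
  steps:
    - [-0.0007,0,0.0007,0]
    - [-0.0014,0,0.0014,0]
    - [-0.0021,0,0.0021,0]
    - [-0.0021,0,0.0021,0]
    - [-0.0021,0,0.0021,0]

```text
time: 15.88
tcp_pos: [0.4785, -0.2568, 0.0725]
eef_rot: [1.738, -1.758, 0.737]
ft_force: [-0.1, -0.3, -1.7]
width: 0.0572
grasp_force: 65.2
```

Emit:
step_arm:
  steps:
    - [-0.0007,0,0.0007,0]
    - [-0.0014,0,0.0014,0]
    - [-0.0021,0,0.0021,0]
    - [-0.0021,0,0.0021,0]
    - [-0.0021,0,0.0021,0]

```text
time: 16.5
tcp_pos: [0.4785, -0.2569, 0.0694]
eef_rot: [1.738, -1.758, 0.737]
ft_force: [-0.6, 1.0, -3.1]
width: 0.0578
grasp_force: 65.2
```

Emit:
step_arm:
  steps:
    - [-0.0007,0,0.0007,0]
    - [-0.0014,0,0.0014,0]
    - [-0.0018,0,0.0018,0]
    - [-0.0018,0,0.0018,0]
    - [-0.0018,0,0.0018,0]

```text
time: 17.12
tcp_pos: [0.4785, -0.2571, 0.0679]
eef_rot: [1.737, -1.757, 0.739]
ft_force: [-1.2, 4.0, 6.2]
width: 0.0572
grasp_force: 66.3
```

Emit:
step_arm:
  steps:
    - [0,0,0,0]
    - [0,0,0,0]
    - [0,0,0,0]
    - [0,0,0,0]
    - [0,0,0,0]
  fingers: -1

```text
time: 17.75
tcp_pos: [0.4784, -0.2569, 0.0668]
eef_rot: [1.738, -1.758, 0.737]
ft_force: [-0.1, -0.4, 0.6]
width: 0.0855
grasp_force: 0.0
```

Emit:
step_arm:
  steps:
    - [0,0,-0.02,0]
    - [0,0,-0.045,0]
    - [0,0,-0.08,0]
    - [0,0,-0.115,0]
    - [0,0,-0.15,0]

```text
time: 18.38
tcp_pos: [0.4794, -0.1483, 0.1719]
eef_rot: [1.738, -1.758, 0.737]
ft_force: [0.7, 0.2, 0.7]
width: 0.0855
grasp_force: 0.0
```

```bash
python3 st.py; cat > box.py <<'E'
from h import *
im=vision.capture("top");cv2.imwrite("pics/top_latest.png",im);m=navy(im);m[:,:300]=0;m[:150]=0;m[280:]=0;m[:,430:]=0
m=cv2.morphologyEx(m,cv2.MORPH_CLOSE,np.ones((5,5)))
for c in sorted(cv2.findContours(m,0,2)[0],key=cv2.contourArea)[-2:]:
    x,y,w,h=cv2.boundingRect(c);print("top",cv2.contourArea(c),(x,y,w,h),cv2.minAreaRect(c))
si=vision.capture("side");cv2.imwrite("pics/side_latest.png",si);m=navy(si);m[:,:290]=0;m[:120]=0;m[235:]=0
m=cv2.morphologyEx(m,cv2.MORPH_CLOSE,np.ones((3,3)))
for c in sorted(cv2.findContours(m,0,2)[0],key=cv2.contourArea)[-2:]: print("side",cv2.contourArea(c),cv2.boundingRect(c),cv2.minAreaRect(c))
print("predicted side box: ",proj("side",[.48,-.25,.008]),proj("side",[.48,-.25,.128]),"top",proj("top",[.48,-.25,.128]),proj("top",[.48,-.25,.008]))
cv2.imwrite("pics/c1.png",cv2.convertScaleAbs(np.hstack([cv2.resize(im[150:290,300:440],(390,390)),cv2.resize(si[120:260,290:430],(390,390))]),alpha=1.3))
E
python3 box.py
```

```text
18.375 [ 0.0907  0.3202  1.9213 -0.8805  1.1862 -2.5693] [ 0.4794 -0.1483  0.1719] [0.6712 0.2073 0.7205] 0.08550696335093955 0.0
[[-0.0078 -0.9999 -0.0079]
 [-0.6955  0.0111 -0.7184]
 [ 0.7184 -0.0001 -0.6956]]
tilt+y -45.9 tilt+x -0.7 yaw of y 179.36225889216354
top 209.5 (362, 224, 12, 21) ((367.5, 234.0), (20.0, 11.0), 90.0)
top 273.5 (381, 150, 32, 20) ((396.32879638671875, 159.73931884765625), (30.31584930419922, 19.399646759033203), 3.5763344764709473)
side 2.0 (347, 197, 3, 7) ((347.8077087402344, 199.96153259277344), (1.17669677734375, 6.275716304779053), 11.309932708740234)
side 25.5 (342, 163, 16, 11) ((348.300048828125, 168.40000915527344), (16.099689483642578, 6.7082037925720215), 26.56505012512207)
predicted side box:  [341.17907323 201.57313952] [347.16292408 166.89134321] top [367.87714372 233.3538903 ] [358.50645395 234.93176034]
```

View pics/c1.png

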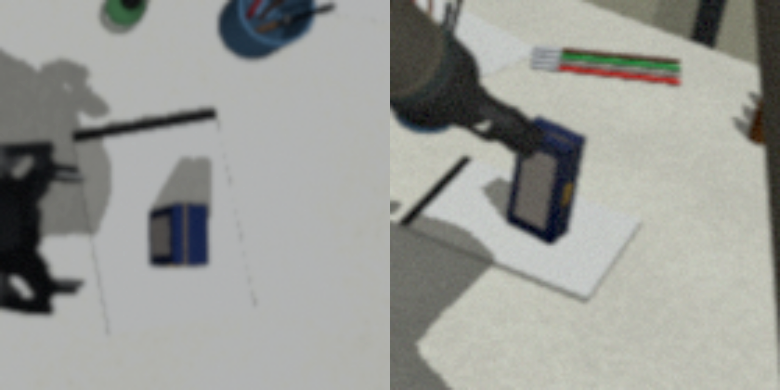

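The top view shows the box standing at raw pixel (367,234), which matches the predicted position. The side view confirms it is upright. Next is the lid.

```bash
cat > lid.py <<'E'
from fast import *
from bench import status
s=status.get_state();q=np.array(s["joint_pos"]);p,R,_=fkj(q)
H=np.array([.477,.2145,.0855]);l=np.array([.9928,-.12,0]);u=np.array([.12,.9928,0]);Z=np.array([0,0,1.])
ins=H+.176*l+.038*u;ins[2]=.041
pre=ins-.12*R[:,2]
W=[np.array([.52,.05,.28]),np.array([.656,.34,.26]),pre,ins]
rho=.163
c0=ins.copy();c0[2]=.0855-.032
W.append(c0)
for th in (10,20,30,40,50,60,68,76,82,88,93,98,103,106,108): t=np.radians(th);W.append(c0+rho*((np.cos(t)-1)*l+np.sin(t)*Z))
c=q;prev=p
for w in W:
    c,e=ik(w,R,c);print("world",w,"step tool",R.T@(w-prev),"e %.4f"%e,"q",c);prev=w
E
python3 lid.py
```

```text
world [0.52 0.05 0.28] step tool [-0.061 -0.037 -0.216] e 0.0000 q [ 0.425  0.363  1.534 -0.714  1.631 -2.605]
world [0.656 0.34  0.26 ] step tool [-0.217 -0.133 -0.195] e 0.0000 q [ 0.664  0.832  0.709 -0.692  2.055 -2.655]
world [0.657 0.317 0.124] step tool [-0.082  0.     0.111] e 0.0000 q [ 0.643  0.87   0.957 -0.633  1.815 -2.484]
world [0.656 0.231 0.041] step tool [-0.   -0.    0.12] e 0.0000 q [ 0.559  0.859  1.208 -0.653  1.576 -2.402]
world [0.656 0.231 0.054] step tool [ 0.009 -0.    -0.009] e 0.0000 q [ 0.559  0.847  1.2   -0.654  1.592 -2.414]
world [0.654 0.231 0.082] step tool [ 0.02   0.002 -0.02 ] e 0.0000 q [ 0.561  0.819  1.186 -0.654  1.627 -2.439]
world [0.647 0.232 0.109] step tool [ 0.019  0.007 -0.02 ] e 0.0000 q [ 0.567  0.787  1.18  -0.653  1.66  -2.457]
world [0.635 0.234 0.135] step tool [ 0.018  0.012 -0.019] e 0.0000 q [ 0.576  0.754  1.183 -0.65   1.689 -2.469]
world [0.618 0.236 0.158] step tool [ 0.016  0.016 -0.018] e 0.0000 q [ 0.589  0.72   1.194 -0.646  1.715 -2.473]
world [0.598 0.238 0.178] step tool [ 0.013  0.02  -0.016] e 0.0000 q [ 0.606  0
[... 473 characters left out ...]
4  1.774 -2.407]
world [0.5   0.25  0.216] step tool [-0.     0.017 -0.002] e 0.0000 q [ 0.699  0.564  1.351 -0.594  1.774 -2.387]
world [0.486 0.252 0.216] step tool [-0.001  0.014 -0.001] e 0.0000 q [ 0.714  0.552  1.374 -0.586  1.773 -2.369]
world [0.472 0.253 0.215] step tool [-0.002  0.014 -0.   ] e 0.0000 q [ 0.729  0.542  1.397 -0.577  1.77  -2.349]
world [0.458 0.255 0.212] step tool [-0.003  0.014  0.001] e 0.0000 q [ 0.744  0.532  1.421 -0.567  1.765 -2.329]
world [0.45  0.256 0.21 ] step tool [-0.002  0.008  0.001] e 0.0000 q [ 0.754  0.528  1.436 -0.561  1.761 -2.316]
world [0.444 0.257 0.209] step tool [-0.002  0.005  0.001] e 0.0000 q [ 0.76   0.525  1.446 -0.557  1.758 -2.308]
```

Emit:
step_arm:
  steps:
    - [-0.012,-0.007,-0.043,0]
    - [-0.024,-0.015,-0.086,0]
    - [-0.037,-0.022,-0.13,0]
    - [-0.049,-0.03,-0.173,0]
    - [-0.061,-0.037,-0.216,0]
  fingers: 1

```text
time: 19.1
tcp_pos: [0.5188, 0.0485, 0.2773]
eef_rot: [1.737, -1.757, 0.736]
ft_force: [1.1, 0.4, 0.0]
width: -0.0003
grasp_force: 0.0
```

Emit:
step_arm:
  steps:
    - [-0.041,-0.025,-0.037,0]
    - [-0.082,-0.05,-0.074,0]
    - [-0.123,-0.075,-0.111,0]
    - [-0.164,-0.1,-0.148,0]
    - [-0.205,-0.125,-0.185,0]

```text
time: 19.73
tcp_pos: [0.648, 0.3227, 0.2575]
eef_rot: [1.736, -1.757, 0.737]
ft_force: [1.0, 0.9, -0.5]
width: -0.0002
grasp_force: 0.0
```

```bash
sed -i 's/^W=\[.*/W=[pre,ins]/' lid.py; python3 lid.py | head -3
```

```text
world [0.657 0.317 0.124] step tool [-0.092 -0.009  0.096] e 0.0000 q [ 0.641  0.875  0.947 -0.632  1.825 -2.49 ]
world [0.656 0.231 0.041] step tool [0.   0.   0.12] e 0.0000 q [ 0.558  0.863  1.201 -0.651  1.585 -2.407]
world [0.656 0.231 0.054] step tool [ 0.009  0.    -0.009] e 0.0000 q [ 0.558  0.851  1.193 -0.651  1.601 -2.419]
```

Emit:
step_arm:
  steps:
    - [-0.018,-0.002,0.019,0]
    - [-0.037,-0.004,0.038,0]
    - [-0.055,-0.006,0.058,0]
    - [-0.074,-0.008,0.077,0]
    - [-0.092,-0.009,0.096,0]

```text
time: 20.35
tcp_pos: [0.6561, 0.3157, 0.1234]
eef_rot: [1.736, -1.756, 0.736]
ft_force: [1.1, -0.7, 0.6]
width: -0.0001
grasp_force: 0.0
```

```bash
python3 look.py top 130 110 270 250 3 pics/d1.png; python3 look.py side 90 170 290 310 3 pics/d1s.png; python3 lid.py|sed -n 1,2p; python3 - <<'E'
import cv2,numpy as np
a=cv2.imread('pics/d1.png');b=cv2.imread('pics/d1s.png');b=cv2.resize(b,(380,266))
o=np.zeros((420,800,3),np.uint8);o[:,:420]=a;o[:266,420:]=b;cv2.imwrite('pics/d1c.png',o)
E
```

```text
world [0.658 0.318 0.124] step tool [ 0.    -0.003 -0.004] e 0.0000 q [ 0.641  0.88   0.939 -0.632  1.833 -2.497]
world [0.656 0.231 0.041] step tool [ 0.   -0.    0.12] e 0.0000 q [ 0.558  0.866  1.196 -0.65   1.592 -2.413]
```

View pics/d1c.png

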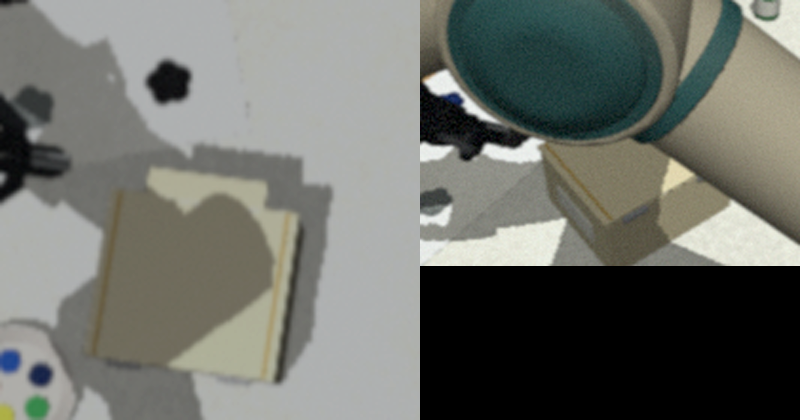

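Emit:
step_arm:
  steps:
    - [0,0,0.03,0]
    - [0,0,0.06,0]
    - [0,0,0.09,0]
    - [0,0,0.116,0]
    - [0,0,0.116,0]

```text
time: 21.08
tcp_pos: [0.6658, 0.2499, 0.0587]
eef_rot: [1.766, -1.789, 0.759]
ft_force: [9.1, 49.7, 40.9]
width: -0.0
grasp_force: 30.2
```

Emit:
step_arm:
  steps:
    - [0.005,0,-0.005,0]
    - [0.01,0,-0.01,0]
    - [0.015,0,-0.015,0]
    - [0.02,0.001,-0.02,0]
    - [0.025,0.002,-0.025,0]

```text
time: 21.7
tcp_pos: [0.6591, 0.2421, 0.0806]
eef_rot: [1.758, -1.771, 0.743]
ft_force: [9.7, 19.7, -1.1]
width: -0.0002
grasp_force: 9.1
```

```bash
python3 st.py
```

```text
21.7 [ 0.5669  0.8224  1.168  -0.6459  1.6216 -2.4415] [0.6591 0.2421 0.0806] [ 9.6563 19.7101 -1.097 ] -0.00016073857345608983 9.089116459654178
[[-0.0111 -0.9999  0.0096]
 [-0.7077  0.0011 -0.7065]
 [ 0.7064 -0.0146 -0.7076]]
tilt+y -45.0 tilt+x 0.8 yaw of y 179.93787477008675
```

```bash
python3 look.py top 130 110 270 250 3 pics/e1.png; python3 look.py side 90 170 290 310 3 pics/e1s.png;  python3 - <<'E'
import cv2,numpy as np
a=cv2.imread('pics/e1.png');b=cv2.imread('pics/e1s.png');b=cv2.resize(b,(380,266))
o=np.zeros((420,800,3),np.uint8);o[:,:420]=a;o[:266,420:]=b;cv2.imwrite('pics/e1c.png',o)
E
```

```text
(no output)
```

View pics/e1c.png

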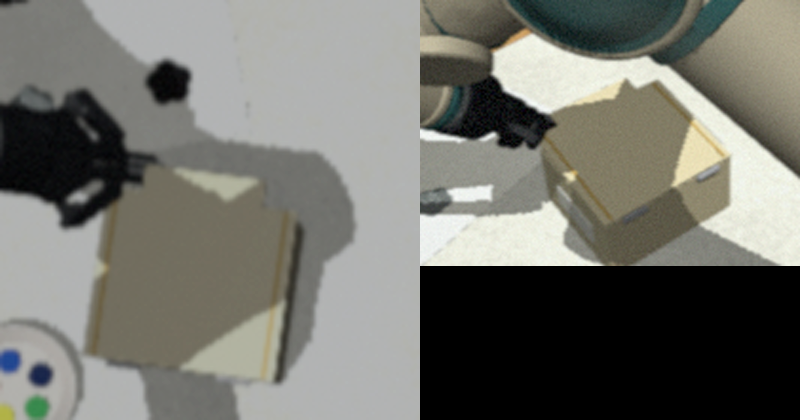

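The picture shows the shut fingers' knuckles splayed wide at crop (75–125, 105–205), touching the lid's main corner at (115,200). The fix is to back out and insert less far, with the tip just under the lip's end.

Emit:
step_arm:
  steps:
    - [0,0,-0.015,0]
    - [0,0,-0.03,0]
    - [0,0,-0.05,0]
    - [0,0,-0.07,0]
    - [0,0,-0.07,0]

```text
time: 22.42
tcp_pos: [0.6537, 0.2854, 0.131]
eef_rot: [1.739, -1.759, 0.739]
ft_force: [-0.6, -0.2, 0.2]
width: -0.0002
grasp_force: 0.0
```

```bash
python3 st.py; sed -i 's/ins=H+.176\*l+.038\*u;ins\[2\]=.041/ins=H+.176*l+.053*u;ins[2]=.062/; s/.12\*R\[:,2\]/.07*R[:,2]/; s/.0855-.032/.0855-.018/' lid.py; python3 lid.py | cut -d'q' -f1
```

```text
22.425 [ 0.6139  0.8298  1.0282 -0.6385  1.7766 -2.4881] [0.6537 0.2854 0.131 ] [-0.5769 -0.2018  0.1586] -0.00017313467331852802 0.0
[[-0.0093 -0.9999 -0.0062]
 [-0.6958  0.0109 -0.7181]
 [ 0.7181 -0.0024 -0.6959]]
tilt+y -45.9 tilt+x -0.5 yaw of y 179.37761365333614
world [0.659 0.296 0.111] step tool [-0.022 -0.005  0.006] e 0.0000 
world [0.658 0.246 0.062] step tool [-0.    0.    0.07] e 0.0000 
world [0.658 0.246 0.068] step tool [ 0.004 -0.    -0.004] e 0.0000 
world [0.656 0.246 0.096] step tool [ 0.02   0.002 -0.02 ] e 0.0000 
world [0.648 0.247 0.123] step tool [ 0.019  0.007 -0.02 ] e 0.0000 
world [0.636 0.249 0.149] step tool [ 0.018  0.012 -0.019] e 0.0000 
world [0.62  0.251 0.172] step tool [ 0.016  0.016 -0.018] e 0.0000 
world [0.6   0.253 0.192] step tool [ 0.013  0.02  -0.016] e 0.0000 
world [0.577 0.256 0.209] step tool [ 0.01   0.023 -0.013] e 0.0000 
world [0.557 0.258 0.219] step tool [ 0.006  0.02  -0.009] e 0.0000 
world [0.535 0.261 0.226] step tool [ 0.003  0.021 -0.007] e 0.0000 
world [0.519 0.263 0.229] step tool [ 0.001  0.017 -0.004] e 0.0000 
world [0.502 0.265 0.23 ] step tool [-0.     0.017 -0.002] e 0.0000 
world [0.488 0.267 0.23 ] step tool [-0.001  0.014 -0.001] e 0.0000 
world [0.474 0.268 0.229] step tool [-0.002  0.014 -0.   ] e 0.0000 
world [0.46  0.27  0.226] step tool [-0.003  0.014  0.001] e 0.0000 
world [0.452 0.271 0.224] step tool [-0.002  0.008  0.001] e 0.0000 
world [0.446 0.272 0.223] step tool [-0.002  0.005  0.001] e 0.0000
```

Emit:
step_arm:
  steps:
    - [-0.022,-0.005,0.006,0]
    - [-0.022,-0.005,0.03,0]
    - [-0.022,-0.005,0.055,0]
    - [-0.022,-0.005,0.076,0]
    - [-0.022,-0.005,0.076,0]

```text
time: 23.05
tcp_pos: [0.6591, 0.2509, 0.0634]
eef_rot: [1.746, -1.766, 0.739]
ft_force: [-1.5, 19.7, 17.5]
width: 0.0002
grasp_force: 11.5
```

Emit:
step_arm:
  steps:
    - [0,0,-0.02,0]
    - [0,0,-0.04,0]
    - [0,0,-0.07,10]
    - [0,0,-0.07,20.5]
    - [0,0,-0.07,31]

```text
time: 23.68
tcp_pos: [0.6582, 0.2956, 0.107]
eef_rot: [1.253, -2.257, 0.951]
ft_force: [-0.3, -1.2, -0.6]
width: 0.0002
grasp_force: 0.0
```

Emit:
step_arm:
  steps:
    - [0,0,0,10.5]
    - [0,0,0,21]
    - [0,0,0,31.5]
    - [0,0,0,42]
    - [0,0,0,52.5]

```text
time: 24.3
tcp_pos: [0.6581, 0.295, 0.1067]
eef_rot: [0.138, -2.844, 1.207]
ft_force: [-0.2, 0.1, 0.1]
width: -0.0003
grasp_force: 0.0
```

Emit:
step_arm:
  steps:
    - [0,0,0,6.5]
    - [0,0,0,6.5]
    - [0,0,0,6.5]
    - [0,0,0,6.5]
    - [0,0,0,6.5]

```text
time: 24.92
tcp_pos: [0.6585, 0.2956, 0.1094]
eef_rot: [-0.015, -2.889, 1.224]
ft_force: [-0.3, -0.3, -0.2]
width: 0.0002
grasp_force: 0.0
```

```bash
python3 st.py; sed -i 's/ins=H+.176\*l+.053\*u;ins\[2\]=.062/ins=np.array([.656,.250,.060])/; s/.0855-.018/.0855-.020/' lid.py; python3 lid.py | cut -d'q' -f1
```

```text
24.925 [ 0.6201  0.8628  1.0114 -0.6333  1.7688 -0.9044] [0.6585 0.2956 0.1094] [-0.3488 -0.3469 -0.193 ] 0.00017950090931611267 0.0
[[-0.9999  0.0074 -0.0078]
 [ 0.0107  0.6954 -0.7185]
 [ 0.0001 -0.7186 -0.6955]]
tilt+y -45.9 tilt+x -0.6 yaw of y 89.38739687161976
world [0.657 0.3   0.109] step tool [ 0.002  0.004 -0.003] e 0.0000 
world [0.656 0.25  0.06 ] step tool [ 0.   -0.    0.07] e 0.0000 
world [0.656 0.25  0.066] step tool [ 0.    -0.004 -0.004] e 0.0000 
world [0.654 0.25  0.094] step tool [ 0.002 -0.02  -0.02 ] e 0.0000 
world [0.646 0.251 0.121] step tool [ 0.007 -0.019 -0.02 ] e 0.0000 
world [0.634 0.253 0.147] step tool [ 0.012 -0.018 -0.019] e 0.0000 
world [0.618 0.255 0.17 ] step tool [ 0.016 -0.015 -0.017] e 0.0000 
world [0.598 0.257 0.19 ] step tool [ 0.02  -0.013 -0.016] e 0.0000 
world [0.575 0.26  0.207] step tool [ 0.023 -0.01  -0.013] e 0.0000 
world [0.555 0.262 0.217] step tool [ 0.02  -0.006 -0.009] e 0.0000 
world [0.533 0.265 0.224] step tool [ 0.021 -0.003 -0.007] e 0.0000 
world [0.517 0.267 0.227] step tool [ 0.017 -0.001 -0.004] e 0.0000 
world [0.5   0.269 0.228] step tool [ 0.017  0.    -0.002] e 0.0000 
world [0.486 0.271 0.228] step tool [ 0.014  0.001 -0.001] e 0.0000 
world [0.472 0.272 0.227] step tool [ 0.014  0.002 -0.   ] e 0.0000 
world [0.458 0.274 0.224] step tool [0.014 0.003 0.001] e 0.0000 
world [0.45  0.275 0.222] step tool [0.008 0.002 0.001] e 0.0000 
world [0.444 0.276 0.221] step tool [0.005 0.002 0.001] e 0.0000
```

Emit:
step_arm:
  steps:
    - [0.002,0.004,-0.003,0]
    - [0.002,0.004,0.02,0]
    - [0.002,0.004,0.045,0]
    - [0.002,0.004,0.067,0]
    - [0.002,0.004,0.067,0]

```text
time: 25.55
tcp_pos: [0.6552, 0.2492, 0.059]
eef_rot: [-0.016, -2.885, 1.225]
ft_force: [0.3, 0.2, 0.5]
width: -0.0001
grasp_force: 0.0
```

Emit:
step_arm:
  steps:
    - [0,-0.005,-0.005,0]
    - [0.001,-0.015,-0.015,0]
    - [0.002,-0.025,-0.025,0]
    - [0.005,-0.034,-0.035,0]
    - [0.009,-0.044,-0.045,0]

```text
time: 26.18
tcp_pos: [0.647, 0.2528, 0.1241]
eef_rot: [-0.016, -2.891, 1.223]
ft_force: [-0.3, 2.2, -1.7]
width: 0.0001
grasp_force: 1.7
```

```bash
python3 look.py top 130 110 270 250 3 pics/f1.png; python3 look.py side 90 150 290 310 2 pics/f1s.png;  python3 - <<'E'
import cv2,numpy as np
a=cv2.imread('pics/f1.png');b=cv2.imread('pics/f1s.png');b=cv2.resize(b,(380,304))
o=np.zeros((420,800,3),np.uint8);o[:,:420]=a;o[:304,420:]=b;cv2.imwrite('pics/f1c.png',o)
E
```

```text
(no output)
```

View pics/f1c.png

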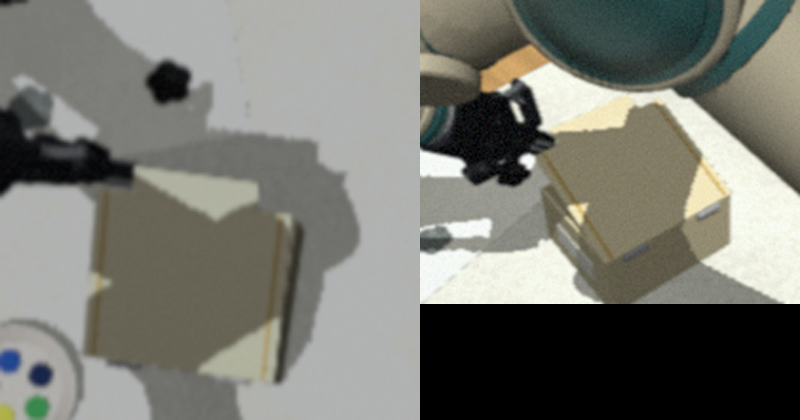

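The lid is up about 20° on the fingertip (crop (130,175)). I'll continue along the arc.

Emit:
step_arm:
  steps:
    - [0.012,-0.018,-0.015,0]
    - [0.028,-0.033,-0.032,0]
    - [0.048,-0.046,-0.048,0]
    - [0.071,-0.056,-0.061,0]
    - [0.091,-0.062,-0.07,0]

```text
time: 26.9
tcp_pos: [0.5559, 0.2602, 0.2179]
eef_rot: [-0.017, -2.891, 1.226]
ft_force: [0.6, 1.0, 0.2]
width: -0.0002
grasp_force: 0.5
```

Emit:
step_arm:
  steps:
    - [0.021,-0.003,-0.007,0]
    - [0.038,-0.004,-0.011,0]
    - [0.055,-0.004,-0.013,0]
    - [0.055,-0.004,-0.013,0]
    - [0.055,-0.004,-0.013,0]

```text
time: 27.52
tcp_pos: [0.5014, 0.2674, 0.2276]
eef_rot: [-0.016, -2.889, 1.225]
ft_force: [-0.7, 0.1, 0.2]
width: -0.0002
grasp_force: 0.0
```

```bash
python3 st.py; python3 look.py top 130 110 270 290 2.3 pics/g1.png; python3 look.py side 90 100 290 310 2 pics/g1s.png;  python3 - <<'E'
import cv2,numpy as np
a=cv2.imread('pics/g1.png');b=cv2.imread('pics/g1s.png');
o=np.zeros((420,800,3),np.uint8);o[:a.shape[0],:a.shape[1]]=a[:420];o[:420,400:]=b;cv2.imwrite('pics/g1c.png',o)
E
```

```text
27.525 [ 0.7147  0.5777  1.2961 -0.5886  1.8211 -0.8286] [0.5014 0.2674 0.2276] [-0.68    0.1158  0.1832] -0.0002298697089913299 0.0
[[-0.9999  0.0077 -0.0077]
 [ 0.0108  0.6951 -0.7188]
 [-0.0002 -0.7189 -0.6952]]
tilt+y -46.0 tilt+x -0.6 yaw of y 89.36722432716792
```

View pics/g1c.png

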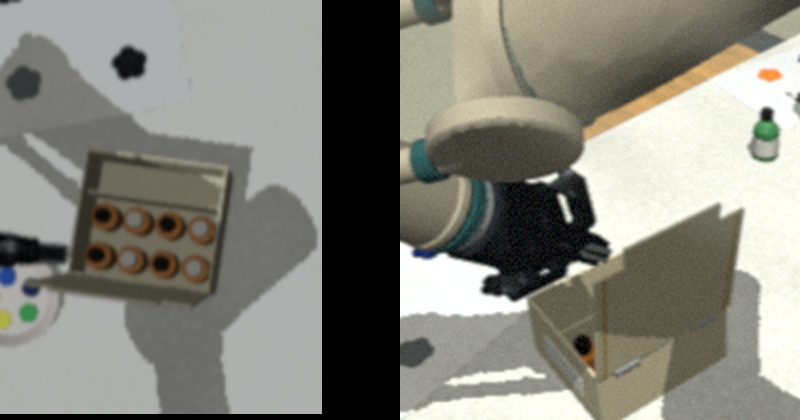

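```bash
python3 - <<'E'
from h import *
H=np.array([.477,.2145,.0855]);l=np.array([.9928,-.12,0]);u=np.array([.12,.9928,0])
for th in (85,90,95,100,105,110):
    t=np.radians(th);X=lambda r,s:H+r*(np.cos(t)*l+np.sin(t)*np.array([0,0,1]))+s*u
    print(th,proj("side",X(.178,-.055)),proj("side",X(.152,-.087)),proj("side",X(.152,.087)))
print("seen (250,202) (261,204) (192,235)")
E
```

```text
85 [238.07749984 189.60732259] [251.34696899 194.52244542] [177.49850902 230.31703202]
90 [242.939637   193.02880933] [255.47607059 197.38319699] [181.27478639 233.9198122 ]
95 [247.9228586  197.09566471] [259.67955083 200.75839006] [185.19591358 238.08023083]
100 [252.97675892 201.78572328] [263.91601546 204.62770286] [189.22462627 242.77159797]
105 [258.04681609 207.06604049] [268.14154656 208.96302285] [193.32002774 247.95804871]
110 [263.0753057  212.89270613] [272.31041213 213.72843255] [197.43819154 253.5945742 ]
seen (250,202) (261,204) (192,235)
```

Emit:
step_arm:
  steps:
    - [0.012,0.001,0,0]
    - [0.024,0.002,0,0]
    - [0.036,0.004,0.001,0]
    - [0.042,0.005,0.002,0]
    - [0.042,0.005,0.002,0]

```text
time: 28.25
tcp_pos: [0.4587, 0.2701, 0.2231]
eef_rot: [-0.015, -2.889, 1.225]
ft_force: [0.5, 0.4, 1.0]
width: 0.0001
grasp_force: 0.0
```

Emit:
step_arm:
  steps:
    - [-0.01,0,-0.04,0]
    - [-0.02,-0.02,-0.09,0]
    - [-0.03,-0.04,-0.14,0]
    - [-0.03,-0.06,-0.17,0]
    - [-0.03,-0.07,-0.18,0]

```text
time: 28.88
tcp_pos: [0.4905, 0.3508, 0.4001]
eef_rot: [-0.018, -2.893, 1.222]
ft_force: [0.3, -1.1, 0.1]
width: 0.0001
grasp_force: 0.0
```

```bash
cat > p5.py <<'E'
from plan import *
from bench import status
from scipy.optimize import minimize
import sys
n=int(sys.argv[1])
s=status.get_state();q=np.array(s["joint_pos"]);print(s["time"],desc(q))
a=np.array([1,-.0,0]);sc=S1(a,(0,))
with Pool() as po: r=beam(q,sc,n,.3,po=po,tol=2.5)
x0=np.concatenate([[*(ACT[k][0]/.35),ACT[k][1]/53] for k in r[1]])
def sim(x,pr=False):
    c=q
    for u in x.reshape(-1,4):
        d=np.clip(u[:3],-1,1)*.35;t=np.clip(u[3],-1,1)*53
        R=fkj(c)[1];tl=R.T@d;c=wcall(c,d,t)
        if pr:print("tool",tl,"%.2f"%t,desc(c))
    return c
def f(x):
    c=sim(x);return sc(c)+1000*max(0,.3-fkj(c)[0][2])
o=minimize(f,x0*.97,method="Nelder-Mead",options=dict(maxfev=500))
x=o.x if o.fun<r[0] else x0
print(o.fun,r[0]);c=sim(x,True);R=fkj(c)[1];print("turn",turn_to(R,np.array([0,-1.,0])))
E
time python3 p5.py 10
```

```text
28.875 q [ 0.805  0.603  0.828 -0.673  2.23  -1.034] p [0.49  0.351 0.4  ] tilty -45.8 tiltx -0.5 yaw 89.2
45.80290331940117
1 44.95
2 42.38
3 36.94
4 34.58
5 30.61
6 28.60
7 25.90
8 23.80
9 20.54
10 18.35
16.997152721224687 18.3468355284144
tool [ 0.004  0.226 -0.232] -48.23 q [ 0.997  0.949  0.22  -0.76   2.524 -1.922] p [0.449 0.554 0.356] tilty -45.1 tiltx 1.3 yaw 147.7
tool [-0.242 -0.263 -0.443] -53.00 q [ 0.964  0.87   0.378 -0.672  2.401 -2.7  ] p [0.471 0.532 0.351] tilty -42.7 tiltx 3.2 yaw -173.5
tool [-0.007 -0.021 -0.485] -53.00 q [ 1.226  0.769  0.568 -0.283  2.41  -2.7  ] p [0.219 0.614 0.338] tilty -37.1 tiltx -1.3 yaw -149.9
tool [ 0.364 -0.159 -0.268] 27.84 q [ 1.016  0.783  0.239 -0.604  2.59  -2.7  ] p [0.377 0.534 0.455] tilty -35.7 tiltx -0.8 yaw -174.2
tool [-0.028 -0.315 -0.484] -53.00 q [ 1.172  0.816  0.22  -0.157  2.623 -2.7  ] p [0.222 0.634 0.416] tilty -29.5 tiltx -8.0 yaw -149.0
tool [ 0.11   0.128 -0.289] 47.71 q [ 1.157  0.625  0.286 -0.217  2.71  -1.944] p [0.195 0.535 0.537] tilty -27.8 tiltx -6.8 yaw 167.6
tool [ 0.104 -0.309 -0.335] -53.00 q [ 1.06   0.566  0.3   -0.087  2.71  -2.7  ] p [0.217 0.502 0.565] tilty -23.1 tiltx -10.9 yaw -151.3
tool [ 0.237 -0.11  -0.366] 53.00 q [ 0.851  0.532  0.265 -0.321  2.71  -2.187] p [0.331 0.411 0.595] tilty -21.8 tiltx -9.1 yaw 158.7
tool [ 0.031 -0.3   -0.369] -53.00 q [ 0.826  0.533  0.233 -0.044  2.71  -2.7  ] p [0.317 0.436 0.597] tilty -15.1 tiltx -12.5 yaw -161.5
tool [ 0.055  0.093 -0.309] 53.00 q [ 0.808  0.387  0.34  -0.058  2.71  -1.812] p [0.272 0.372 0.646] tilty -13.4 tiltx -10.9 yaw 147.0
turn -123.98163363781586
real	1m22.773s
user	3m36.327s
sys	0m0.079s
```

```bash
cat > p6.py <<'E'
from plan import *
from bench import status
class SZ:
    def __call__(s,q):return np.degrees(np.arccos(np.clip(-fkj(q)[1][2,2],-1,1)))
def run(a):
    p,sg,q=a
    R=fkj(q)[1];q1=q.copy()
    for k in range(8):
        q1,e=ik(np.array(p),R,q1)
        d=sg*2.66-q1[5]
        if abs(d)<.02:break
        R=R@Rz(d);q1[5]+=d
    if e>.01:return None
    sc=SZ();nodes=[(sc(q1),[],q1)]
    hist=[]
    for s in range(4):
        c=[]
        for v,sq,qq in nodes:
            for k,(d,t) in enumerate(ACT):
                if t not in(-53,53,0) or (t!=sg*53 and k%3):continue
                q2=wcall(qq,d,t)
                if ok(q2,.25):c.append((sc(q2),sq+[k],q2))
        c.sort(key=lambda x:x[0]);nodes=c[:4];hist.append(round(c[0][0],1))
        if c[0][0]<3:break
    return hist,p,sg,nodes[0][1],q1,nodes[0][2]
if __name__=="__main__":
    q=np.array(status.get_state()["joint_pos"])
    A=[((x,y,z),sg,q) for x in(.3,.5,.7) for y in(-.6,-.3,0,.3,.5) for z in(.3,.45) for sg in(1,-1)]
    with Pool() as po:r=[x for x in po.map(run,A,chunksize=1) if x]
    r.sort(key=lambda x:x[0][-1])
    for x in r[:10]:print(x[0],x[1],x[2],x[4],x[5])
E
time timeout 570 python3 p6.py
```

```text
[np.float64(32.1), np.float64(18.0), np.float64(14.4), np.float64(10.0)] (0.5, 0, 0.3) 1 [ 0.357  0.289  1.593 -0.734  1.601  2.66 ] [-0.937  0.542  0.59  -0.082  1.852  2.7  ]
[np.float64(35.2), np.float64(23.1), np.float64(16.3), np.float64(10.6)] (0.7, 0, 0.3) 1 [ 0.264  0.564  1.139 -0.767  1.67   2.66 ] [-0.998  0.766  0.22  -0.16   2.033  2.7  ]
[np.float64(37.7), np.float64(22.9), np.float64(13.2), np.float64(10.7)] (0.3, 0.3, 0.3) 1 [ 0.968  0.393  1.432 -0.454  1.982  2.66 ] [-0.694  0.317  0.817 -0.013  1.822  2.7  ]
[np.float64(33.7), np.float64(21.3), np.float64(13.9), np.float64(13.7)] (0.3, 0, 0.3) 1 [ 0.539  0.039  1.911 -0.662  1.659  2.66 ] [-0.476  0.418  0.644 -0.035  1.844  2.7  ]
[np.float64(31.8), np.float64(24.8), np.float64(17.7), np.float64(14.0)] (0.7, -0.3, 0.3) 1 [-0.154  0.492  1.267 -0.817  1.336  2.66 ] [-1.242  0.616  0.22  -0.119  2.082  2.7  ]
[np.float64(31.7), np.float64(24.8), np.float64(19.5), np.float64(14.8)] (0.7, -0.6, 0.3) 1 [-0.539  0.613  1.047 -0.751  1.133  2.66 ] [-1.335  0.619  0.22  -0.103  2.059  2.7  ]
[np.float64(32.0), np.float64(21.7), np.float64(20.2), np.float64(15.0)] (0.5, -0.3, 0.3) 1 [-0.215  0.197  1.721 -0.859  1.185  2.66 ] [-0.748  0.688  0.22  -0.125  1.994  2.7  ]
[np.float64(40.4), np.float64(28.8), np.float64(17.4), np.float64(15.5)] (0.5, 0.3, 0.3) 1 [ 0.749  0.57   1.127 -0.605  1.983  2.66 ] [-0.796  0.516  0.283 -0.141  2.096  2.7  ]
[np.float64(35.3), np.float64(29.1), np.float64(21.4), np.float64(15.5)] (0.7, -0.3, 0.45) 1 [-0.154  0.451  0.977 -0.789  1.567  2.66 ] [-1.354  0.619  0.335 -0.109  1.935  2.7  ]
[np.float64(34.7), np.float64(25.1), np.float64(21.6), np.float64(16.2)] (0.5, -0.3, 0.45) 1 [-0.215  0.123  1.441 -0.788  1.427  2.66 ] [-1.395  0.626  0.22  -0.148  2.041  2.7  ]
real	0m52.744s
user	3m25.498s
sys	0m0.128s
```

Emit:
step_arm:
  steps:
    - [-0.001,-0.019,0.03,10.6]
    - [-0.003,-0.039,0.06,21.2]
    - [-0.004,-0.058,0.09,31.8]
    - [-0.006,-0.078,0.12,42.4]
    - [-0.007,-0.097,0.15,53]

```text
time: 29.5
tcp_pos: [0.4947, 0.1731, 0.3627]
eef_rot: [1.185, 2.327, -0.994]
ft_force: [-0.0, 1.2, -0.2]
width: 0.0001
grasp_force: 0.0
```

Emit:
step_arm:
  steps:
    - [-0.016,-0.011,0.03,10.6]
    - [-0.033,-0.021,0.06,21.2]
    - [-0.049,-0.032,0.09,31.8]
    - [-0.066,-0.042,0.12,42.4]
    - [-0.082,-0.053,0.15,53]

```text
time: 30.12
tcp_pos: [0.4994, -0.0023, 0.3283]
eef_rot: [1.953, 1.447, -0.624]
ft_force: [-0.3, 0.0, 0.3]
width: -0.0004
grasp_force: 0.0
```

Emit:
step_arm:
  steps:
    - [0,0,0,10.6]
    - [0,0,0,21.2]
    - [0,0,0,31.8]
    - [0,0,0,42.4]
    - [0,0,0,53]

```text
time: 30.75
tcp_pos: [0.4994, -0.0012, 0.3285]
eef_rot: [2.311, 0.408, -0.186]
ft_force: [0.5, -0.4, -0.1]
width: 0.0001
grasp_force: 0.0
```

```bash
python3 st.py; cat > p7.py <<'E'
from plan import *
from p6 import SZ
from bench import status
from scipy.optimize import minimize
import sys
s=status.get_state();q=np.array(s["joint_pos"]);print(s["time"],desc(q));sc=SZ()
for i in range(int(sys.argv[2])):q=call(q,[[0,0,0,53*(k+1)/5] for k in range(5)])
print(desc(q))
with Pool() as po:r=beam(q,sc,int(sys.argv[1]),float(sys.argv[3]),B=16,po=po,tol=1)
x0=np.concatenate([[*(ACT[k][0]/.35),ACT[k][1]/53] for k in r[1]])
def sim(x,pr=False):
    c=q
    for u in x.reshape(-1,4):
        d=np.clip(u[:3],-1,1)*.35;t=np.clip(u[3],-1,1)*53
        R=fkj(c)[1];tl=R.T@d;c=wcall(c,d,t)
        if pr:print("tool",tl,"%.2f"%t,desc(c))
    return c
f=lambda x:sc(sim(x))+1000*max(0,float(sys.argv[3])-.02-fkj(sim(x))[0][2])
o=minimize(f,x0*.97,method="Nelder-Mead",options=dict(maxfev=300)) if len(x0)<9 else None
x=o.x if o and o.fun<r[0] else x0
c=sim(x,True);R=fkj(c)[1];print("final",sc(c),"turn",turn_to(R,np.array([0,-1.,0])))
E
python3 p7.py 7 1 .25
```

```text
30.75 [ 0.3556  0.2711  1.5469 -0.7378  1.652   1.6416] [ 0.4994 -0.0012  0.3285] [ 0.5011 -0.4273 -0.0691] 0.00010937648085136847 0.0
[[ 0.938   0.3464 -0.0094]
 [ 0.2345 -0.6546 -0.7187]
 [-0.2552  0.672  -0.6952]]
tilt+y -46.0 tilt+x -0.8 yaw of y -62.11012690966248
30.75 q [ 0.356  0.271  1.547 -0.738  1.652  1.642] p [ 0.499 -0.001  0.329] tilty -46.0 tiltx -0.8 yaw -62.1
q [ 0.356  0.271  1.547 -0.738  1.652  2.567] p [ 0.499 -0.001  0.329] tilty -46.0 tiltx -0.8 yaw -132.9
45.95428884871025
1 33.51
2 20.36
3 12.76
4 12.29
5 10.25
6 7.32
7 4.51
tool [-0.134 -0.213  0.243] 53.00 q [-0.073  0.272  1.536 -0.6    1.356  2.7  ] p [ 0.56  -0.173  0.282] tilty -33.5 tiltx -1.5 yaw -155.4
tool [-0.249 -0.545  0.091] 53.00 q [-0.312  0.503  1.048 -0.331  1.461  2.7  ] p [ 0.72  -0.284  0.295] tilty -20.3 tiltx 1.4 yaw -172.0
tool [-0.325 -0.049 -0.122] 53.00 q [-0.572  0.308  1.194 -0.04   1.421  2.7  ] p [ 0.613 -0.33   0.35 ] tilty -8.8 tiltx 9.4 yaw 173.3
tool [-0.344  0.04  -0.053] -27.00 q [-0.089  0.203  1.332 -0.125  1.432  2.7  ] p [ 0.613 -0.03   0.352] tilty -8.1 tiltx 9.4 yaw -158.8
tool [-0.441  0.199 -0.105] -27.00 q [ 0.401 -0.034  1.589 -0.176  1.491  2.7  ] p [0.398 0.175 0.355] tilty -7.2 tiltx 9.0 yaw -131.4
tool [-0.484 -0.032 -0.098] -27.00 q [ 0.936  0.002  1.519 -0.16   1.626  2.7  ] p [0.241 0.347 0.367] tilty -5.7 tiltx 7.2 yaw -101.9
tool [ 0.272 -0.413  0.009] 53.00 q [ 0.448  0.34   1.059 -0.007  1.664  2.7  ] p [0.569 0.348 0.38 ] tilty 1.6 tiltx 4.2 yaw -129.0
final 4.509879440325819 turn -39.15802915857525
```

Emit:
step_arm:
  steps:
    - [0,0,0,10.6]
    - [0,0,0,21.2]
    - [0,0,0,31.8]
    - [0,0,0,42.4]
    - [0,0,0,53]

```text
time: 31.38
tcp_pos: [0.4994, -0.0012, 0.3285]
eef_rot: [2.259, -0.668, 0.271]
ft_force: [-0.0, 0.2, -0.8]
width: -0.0002
grasp_force: 0.0
```

Emit:
step_arm:
  steps:
    - [-0.134,-0.213,0.243,53]
    - [-0.134,-0.213,0.243,53]
    - [-0.134,-0.213,0.243,53]
    - [-0.134,-0.213,0.243,53]
    - [-0.134,-0.213,0.243,53]

```text
time: 32.0
tcp_pos: [0.5566, -0.1543, 0.2555]
eef_rot: [2.278, -1.284, 0.339]
ft_force: [1.1, 0.0, -0.5]
width: 0.0001
grasp_force: 0.0
```

```bash
python3 p7.py 7 0 .25
```

```text
32.0 q [-0.051  0.285  1.574 -0.584  1.328  2.704] p [ 0.557 -0.154  0.255] tilty -32.3 tiltx -1.9 yaw -153.2
q [-0.051  0.285  1.574 -0.584  1.328  2.704] p [ 0.557 -0.154  0.255] tilty -32.3 tiltx -1.9 yaw -153.2
32.36834075379267
1 18.57
2 12.23
3 10.20
4 6.50
5 5.66
6 2.80
7 0.84
tool [-0.254 -0.151 -0.187] 53.00 q [-0.284  0.152  1.343 -0.319  1.514  2.704] p [ 0.531 -0.202  0.388] tilty -19.7 tiltx 2.2 yaw -171.5
tool [ 0.05  -0.346  0.013] 53.00 q [-0.533  0.629  0.356 -0.201  1.971  2.704] p [ 0.706 -0.414  0.475] tilty -14.3 tiltx 3.3 yaw 169.7
tool [-0.081  0.036  0.339] 53.00 q [-0.812  0.825  0.22  -0.148  1.977  2.704] p [ 0.633 -0.638  0.365] tilty -10.1 tiltx -1.1 yaw 155.0
tool [-0.37   0.168  0.283] 53.00 q [-1.002  0.862  0.22  -0.144  2.032  2.704] p [ 0.496 -0.735  0.33 ] tilty -5.1 tiltx -5.5 yaw 143.8
tool [-0.281  0.207 -0.031] 0.00 q [-0.977  0.408  1.02  -0.098  1.694  2.704] p [ 0.41  -0.546  0.352] tilty -4.0 tiltx -4.0 yaw 148.3
tool [-0.297  0.184 -0.024] 0.00 q [-0.932  0.065  1.46  -0.056  1.602  2.704] p [ 0.319 -0.348  0.36 ] tilty -2.6 tiltx -2.1 yaw 151.5
tool [-0.474 -0.141 -0.029] 0.00 q [-0.869  0.034  1.486 -0.006  1.609  2.704] p [ 0.341 -0.3    0.363] tilty -0.8 tiltx 0.2 yaw 155.3
final 0.8387278746066487 turn -114.73059369782987
```

Emit:
step_arm:
  steps:
    - [-0.254,-0.151,-0.187,53]
    - [-0.254,-0.151,-0.187,53]
    - [-0.254,-0.151,-0.187,53]
    - [-0.254,-0.151,-0.187,53]
    - [-0.254,-0.151,-0.187,53]

```text
time: 32.62
tcp_pos: [0.5415, -0.1731, 0.3747]
eef_rot: [2.241, -1.83, 0.343]
ft_force: [1.1, -0.2, -0.3]
width: 0.0001
grasp_force: 0.0
```

Emit:
step_arm:
  steps:
    - [0.05,-0.346,0.013,53]
    - [0.05,-0.346,0.013,53]
    - [0.05,-0.346,0.013,53]
    - [0.05,-0.346,0.013,53]
    - [0.05,-0.346,0.013,53]

```text
time: 33.25
tcp_pos: [0.7425, -0.3491, 0.4466]
eef_rot: [2.025, -2.223, 0.299]
ft_force: [1.0, -0.5, 1.3]
width: 0.0001
grasp_force: 0.0
```

```bash
python3 p7.py 6 0 .3
```

```text
33.25 q [-0.442  0.641  0.402 -0.2    1.952  2.704] p [ 0.742 -0.349  0.447] tilty -13.0 tiltx 2.6 yaw 175.1
q [-0.442  0.641  0.402 -0.2    1.952  2.704] p [ 0.742 -0.349  0.447] tilty -13.0 tiltx 2.6 yaw 175.1
13.264124233664523
1 9.67
2 6.76
3 5.24
4 3.63
5 1.94
6 0.12
tool [-0.077  0.023  0.341] 53.00 q [-0.711  0.859  0.22  -0.163  1.98   2.704] p [ 0.695 -0.579  0.335] tilty -9.4 tiltx -2.2 yaw 160.3
tool [0.117 0.33  0.014] 53.00 q [-1.172  0.589  0.561 -0.116  1.936  2.704] p [ 0.33  -0.705  0.416] tilty -5.2 tiltx -4.5 yaw 135.4
tool [-0.247  0.246 -0.032] 0.00 q [-1.149  0.132  1.23  -0.082  1.728  2.704] p [ 0.252 -0.464  0.426] tilty -4.6 tiltx -3.0 yaw 138.4
tool [-0.492 -0.03  -0.046] -27.00 q [-0.634  0.159  1.187 -0.076  1.791  2.7  ] p [ 0.448 -0.277  0.43 ] tilty -3.6 tiltx -2.3 yaw 168.0
tool [-0.342  0.073 -0.022] 0.00 q [-0.588 -0.053  1.398 -0.036  1.795  2.7  ] p [ 0.357 -0.17   0.437] tilty -1.8 tiltx -1.0 yaw 171.1
tool [-0.399 -0.292 -0.017] 0.00 q [-0.531  0.051  1.293  0.002  1.797  2.7  ] p [ 0.429 -0.171  0.437] tilty 0.1 tiltx 0.1 yaw 174.9
final 0.1248309150596891 turn -95.09785417749515
```

Emit:
step_arm:
  steps:
    - [-0.077,0.023,0.341,53]
    - [-0.077,0.023,0.341,53]
    - [-0.077,0.023,0.341,53]
    - [-0.077,0.023,0.341,53]
    - [-0.077,0.023,0.341,53]

```text
time: 33.88
tcp_pos: [0.7135, -0.5553, 0.324]
eef_rot: [1.765, -2.423, 0.15]
ft_force: [-0.8, 0.8, -0.5]
width: 0.0002
grasp_force: 0.0
```

Emit:
step_arm:
  steps:
    - [0.117,0.33,0.014,53]
    - [0.117,0.33,0.014,53]
    - [0.117,0.33,0.014,53]
    - [0.117,0.33,0.014,53]
    - [0.117,0.33,0.014,53]

```text
time: 34.5
tcp_pos: [0.3903, -0.7009, 0.4357]
eef_rot: [1.179, -2.724, 0.02]
ft_force: [1.0, -0.5, -0.4]
width: -0.0003
grasp_force: 0.0
```

```bash
python3 p7.py 5 0 .3
```

```text
34.5 q [-1.071  0.738  0.222 -0.211  2.174  2.704] p [ 0.39  -0.701  0.436] tilty -4.7 tiltx -8.8 yaw 136.5
q [-1.071  0.738  0.222 -0.211  2.174  2.704] p [ 0.39  -0.701  0.436] tilty -4.7 tiltx -8.8 yaw 136.5
9.950248257076732
1 8.92
2 1.72
3 0.69
tool [-0.253  0.24  -0.028] -27.00 q [-0.802  0.236  1.084 -0.174  1.867  2.575] p [ 0.391 -0.391  0.436] tilty -4.7 tiltx -8.8 yaw 163.4
tool [-0.471 -0.277  0.263] 53.00 q [-1.159  0.1    1.544  0.021  1.475  2.7  ] p [ 0.265 -0.415  0.308] tilty -0.7 tiltx 1.6 yaw 138.8
tool [ 0.231  0.263 -0.01 ] -53.00 q [-1.677 -0.014  1.665  0.003  1.479  1.326] p [ 0.027 -0.415  0.308] tilty -0.7 tiltx 0.1 yaw -172.1
final 0.6889735426890788 turn -82.09663418811343
```

Emit:
step_arm:
  steps:
    - [-0.253,0.24,-0.028,-27]
    - [-0.253,0.24,-0.028,-27]
    - [-0.253,0.24,-0.028,-27]
    - [-0.253,0.24,-0.028,-27]
    - [-0.253,0.24,-0.028,-27]

```text
time: 35.12
tcp_pos: [0.3919, -0.3915, 0.4349]
eef_rot: [1.789, -2.372, -0.041]
ft_force: [2.1, 0.5, 0.0]
width: -0.0001
grasp_force: 0.0
```

Emit:
step_arm:
  steps:
    - [-0.471,-0.277,0.263,53]
    - [-0.471,-0.277,0.263,53]
    - [-0.471,-0.277,0.263,53]
    - [-0.471,-0.277,0.263,53]
    - [-0.471,-0.277,0.263,53]

```text
time: 35.75
tcp_pos: [0.2976, -0.4092, 0.2995]
eef_rot: [-1.353, 2.797, -0.028]
ft_force: [0.5, -0.5, 0.3]
width: 0.0001
grasp_force: 0.0
```

```bash
python3 p7.py 2 0 .27
```

```text
35.75 q [-1.104  0.125  1.535  0.034  1.463  2.704] p [ 0.298 -0.409  0.299] tilty -0.1 tiltx 2.2 yaw 141.6
q [-1.104  0.125  1.535  0.034  1.463  2.704] p [ 0.298 -0.409  0.299] tilty -0.1 tiltx 2.2 yaw 141.6
2.222877511268228
1 0.80
tool [0.169 0.315 0.049] -53.00 q [-1.608 -0.071  1.86   0.011  1.351  1.33 ] p [ 0.06  -0.356  0.25 ] tilty -0.1 tiltx 0.6 yaw -168.5
final 0.5934937889226893 turn -78.49586742440553
```

Emit:
step_arm:
  steps:
    - [0.169,0.315,0.049,-53]
    - [0.169,0.315,0.049,-53]
    - [0.169,0.315,0.049,-53]
    - [0.169,0.315,0.049,-53]
    - [0.169,0.315,0.049,-53]

```text
time: 36.38
tcp_pos: [0.0408, -0.365, 0.2551]
eef_rot: [-2.34, 2.061, -0.045]
ft_force: [-0.7, -0.2, -0.2]
width: -0.0002
grasp_force: 0.0
```

```bash
cat > go.py <<'E'
from fast import *
from bench import status
import sys
# args: target x y z, yaw of tool y (deg), number of calls
x,y,z,yw,n=map(float,sys.argv[1:6]);n=int(n)
s=status.get_state();q=np.array(s["joint_pos"]);p,R,_=fkj(q);print(s["time"],desc(q))
v=R.T@np.array([np.cos(np.radians(yw)),np.sin(np.radians(yw)),0]);t=np.degrees(np.arctan2(-v[0],v[1]))
j6=q[5]+np.radians(t)
d=(np.array([x,y,z])-p)
for i in range(n):
    Ri=R@Rz(np.radians(t*i/n));w=Ri.T@d/n;print("call",i,"shift",w,"turn %.1f"%(t/n))
    q=call(q,[[*(w*k/5),t/n*k/5] for k in range(1,6)])
print(desc(q))
E
python3 go.py .48 -.25 .25 -90.6 2; cat > bx.py <<'E'
from h import *
im=vision.capture("top");m=navy(im)
u,v=proj("top",[.48,-.25,.128]).astype(int);k=np.zeros_like(m);k[v-18:v+18,u-22:u+22]=255;m&=k
b,g,r=[im[...,i].astype(int) for i in range(3)]
m=cv2.morphologyEx(m,cv2.MORPH_CLOSE,np.ones((5,5)));c=max(cv2.findContours(m,0,2)[0],key=cv2.contourArea)
print(cv2.minAreaRect(c),cv2.boundingRect(c))
x,y,w,h=cv2.boundingRect(c)
print("top end edges at z=.128:",[cast("top",q,.128)[:2] for q in((x+w-1,y),(x+w-1,y+h-1),(x,y),(x,y+h-1))],"centre",cast("top",(x+w/2-.5,y+h/2-.5),.128))
E
python3 bx.py
```

```text
36.375 q [-1.687 -0.065  1.843  0.038  1.366  1.32 ] p [ 0.041 -0.365  0.255] tilty -0.1 tiltx 2.1 yaw -172.8
call 0 shift [-0.029 -0.225  0.011] turn -41.1
call 1 shift [ 0.126 -0.189  0.011] turn -41.1
q [-0.622  0.196  1.568  0.021  1.346  0.955] p [ 0.48 -0.25  0.25] tilty -0.1 tiltx 2.1 yaw -90.6
((367.5, 234.0), (20.0, 11.0), 90.0) (362, 224, 12, 21)
top end edges at z=.128: [array([ 0.50418418, -0.26368541]), array([ 0.45292647, -0.26249942]), array([ 0.50390567, -0.23540819]), array([ 0.45262696, -0.23439172])] centre [ 0.47833356 -0.24899765  0.128     ]
```

Emit:
step_arm:
  steps:
    - [-0.006,-0.045,0.002,-8.2]
    - [-0.012,-0.09,0.004,-16.4]
    - [-0.017,-0.135,0.006,-24.6]
    - [-0.023,-0.18,0.008,-32.8]
    - [-0.029,-0.225,0.01,-41.1]
  fingers: -1

```text
time: 37.05
tcp_pos: [0.2636, -0.309, 0.2536]
eef_rot: [-2.924, 1.114, -0.056]
ft_force: [-0.1, -1.0, 0.2]
width: 0.0848
grasp_force: 0.0
```

Emit:
step_arm:
  steps:
    - [0.025,-0.038,0.002,-8.2]
    - [0.05,-0.076,0.004,-16.4]
    - [0.076,-0.113,0.006,-24.6]
    - [0.101,-0.151,0.008,-32.8]
    - [0.126,-0.189,0.011,-41.1]

```text
time: 37.67
tcp_pos: [0.4838, -0.2525, 0.2507]
eef_rot: [3.14, -0.016, 0.059]
ft_force: [0.7, -0.1, -0.5]
width: 0.0855
grasp_force: 0.0
```

```bash
python3 go.py .478 -.251 .0955 -90.6 1; python3 - <<'E'
from h import *
im=vision.capture("top");cv2.imwrite("pics/t9.png",im)
g=cv2.cvtColor(im,cv2.COLOR_BGR2GRAY).astype(int)
# sample world-lines along tin axis l at several lateral offsets; print brightness profile at z=.085
H=np.array([.477,.2145,.085]);l=np.array([.9928,-.12,0]);u=np.array([.12,.9928,0])
for s in(-.06,-.03,0,.03,.06):
    print(s,[int(cv2.getRectSubPix(g.astype(np.float32),(1,1),tuple(map(float,proj("top",H+r*l+s*u))))[0,0]) for r in np.arange(.084,.172,.004)])
print("far corners",cast("top",(168.3,176.1),.085),cast("top",(230.9,183),.085), "plan",H+.15*l+.085*u,H+.15*l-.085*u)
E
```

```text
37.675 q [-0.623  0.203  1.558  0.022  1.35   0.954] p [ 0.484 -0.253  0.251] tilty -0.1 tiltx 2.2 yaw -90.6
call 0 shift [-0.012 -0.002  0.155] turn 0.0
q [-0.627  0.32   1.81   0.026  0.98   0.94 ] p [ 0.478 -0.251  0.095] tilty -0.1 tiltx 2.2 yaw -90.6
-0.06 [91, 74, 87, 85, 103, 92, 84, 84, 86, 101, 127, 133, 132, 116, 81, 77, 97, 101, 88, 85, 84, 85]
-0.03 [58, 72, 77, 82, 103, 93, 85, 84, 84, 92, 120, 133, 132, 120, 85, 76, 100, 103, 87, 86, 86, 86]
0 [66, 82, 78, 77, 104, 96, 84, 83, 84, 90, 113, 131, 133, 119, 86, 76, 97, 105, 89, 85, 85, 86]
0.03 [77, 80, 77, 79, 101, 94, 85, 85, 85, 89, 116, 132, 132, 121, 88, 75, 99, 105, 88, 85, 85, 86]
0.06 [39, 65, 76, 78, 101, 97, 84, 83, 83, 83, 83, 83, 83, 78, 64, 71, 94, 106, 104, 121, 132, 132]
far corners [0.63239474 0.28158774 0.085     ] [0.61468066 0.10946072 0.085     ] plan [0.63612  0.280888 0.085   ] [0.61572  0.112112 0.085   ]
```

Emit:
step_arm:
  steps:
    - [-0.006,-0.003,0.02,0]
    - [-0.009,-0.003,0.06,0]
    - [-0.01,-0.003,0.1,0]
    - [-0.011,-0.003,0.14,0]
    - [-0.012,-0.003,0.158,0]

```text
time: 38.35
tcp_pos: [0.4748, -0.2491, 0.09]
eef_rot: [-3.139, 0.025, -0.053]
ft_force: [0.2, -0.4, 0.3]
width: 0.0853
grasp_force: 0.0
```

Emit:
step_arm:
  steps:
    - [0,0,0,0]
    - [0,0,0,0]
    - [0,0,0,0]
    - [0,0,0,0]
    - [0,0,0,0]
  fingers: 1

```text
time: 38.98
tcp_pos: [0.4775, -0.2514, 0.0938]
eef_rot: [3.138, -0.022, 0.063]
ft_force: [-0.4, -1.5, 5.6]
width: 0.0333
grasp_force: 60.4
```

Emit:
step_arm:
  steps:
    - [0,0,0,0]
    - [0,0,0,0]
    - [0,0,0,0]
    - [0,0,0,0]
    - [0,0,0,0]

```text
time: 39.6
tcp_pos: [0.4775, -0.2514, 0.0938]
eef_rot: [3.138, -0.023, 0.063]
ft_force: [-0.1, -1.6, 6.4]
width: 0.0332
grasp_force: 60.4
```

Emit:
step_arm:
  steps:
    - [0,0,-0.02,0]
    - [0.001,0,-0.05,0]
    - [0.002,0,-0.09,0]
    - [0.004,0,-0.13,0]
    - [0.005,0,-0.16,0]

```text
time: 40.22
tcp_pos: [0.4754, -0.2499, 0.2537]
eef_rot: [3.141, -0.023, 0.059]
ft_force: [0.6, 0.2, -2.2]
width: 0.0335
grasp_force: 60.2
```

```bash
python3 st.py; python3 go.py .60 .199 .26 -6.9 2
```

```text
40.225 [-0.6286  0.1881  1.5693  0.0223  1.3536  0.9522] [ 0.4754 -0.2499  0.2537] [ 0.5691  0.1697 -2.2239] 0.03350784265913006 60.15805721282959
[[ 0.9992 -0.0144  0.0375]
 [-0.0144 -0.9999 -0.0004]
 [ 0.0375 -0.0002 -0.9993]]
tilt+y -0.0 tilt+x 2.2 yaw of y -90.82425324692326
40.225 q [-0.629  0.188  1.569  0.022  1.354  0.952] p [ 0.475 -0.25   0.254] tilty -0.0 tiltx 2.2 yaw -90.8
call 0 shift [ 0.059 -0.225 -0.001] turn -42.0
call 1 shift [ 0.195 -0.128 -0.001] turn -42.0
q [ 0.215  0.33   1.356 -0.008  1.419  0.337] p [0.6   0.199 0.26 ] tilty -0.0 tiltx 2.2 yaw -6.9
```

Emit:
step_arm:
  steps:
    - [0.012,-0.045,0,-8.4]
    - [0.024,-0.09,0,-16.8]
    - [0.035,-0.135,-0.001,-25.2]
    - [0.047,-0.18,-0.001,-33.6]
    - [0.059,-0.225,-0.001,-42]

```text
time: 40.85
tcp_pos: [0.5371, -0.0244, 0.2549]
eef_rot: [2.926, 1.107, 0.052]
ft_force: [-0.0, -0.5, -2.1]
width: 0.0336
grasp_force: 60.3
```

Emit:
step_arm:
  steps:
    - [0.039,-0.026,0,-8.4]
    - [0.078,-0.051,0,-16.8]
    - [0.117,-0.077,-0.001,-25.2]
    - [0.156,-0.102,-0.001,-33.6]
    - [0.195,-0.128,-0.001,-42]

```text
time: 41.48
tcp_pos: [0.5996, 0.2001, 0.2579]
eef_rot: [2.327, 2.075, 0.04]
ft_force: [0.3, -0.7, -2.7]
width: 0.0332
grasp_force: 60.2
```

```bash
python3 st.py; python3 - <<'E'
from h import *
H=np.array([.477,.2145,.0855]);l=np.array([.9928,-.12,0]);u=np.array([.12,.9928,0])
# lid: side pic corners at 110deg vs actual
for n,x0 in(("side",None),("top",None)):
    im=vision.capture(n);cv2.imwrite(f"pics/{n}_h.png",im)
    m=navy(im);
    c=proj(n,[.603,.199,.25]).astype(int);k=np.zeros_like(m);k[max(0,c[1]-60):c[1]+60,max(0,c[0]-50):c[0]+50]=255;m&=k
    cs=[q for q in cv2.findContours(cv2.morphologyEx(m,cv2.MORPH_CLOSE,np.ones((5,5))),0,2)[0] if cv2.contourArea(q)>60]
    for q in cs: print(n,cv2.boundingRect(q),cv2.minAreaRect(q),cv2.convexHull(q).reshape(-1,2).tolist())
s=status.get_state();R=Rn.from_rotvec(s["eef_rot"]).as_matrix()
# predicted box corners: axis lean
b=np.array([-.033,-.037,1]);b/=np.linalg.norm(b);g=s["tcp_pos"]+[0,0,.034];bot=g-.12*b
print("pred top/bot centre",g,bot)
for n in("side","top"):print(n,proj(n,g),proj(n,bot))
E
```

```text
41.475 [ 0.2169  0.332   1.3579 -0.0085  1.4176  0.3324] [0.5996 0.2001 0.2579] [ 0.3377 -0.663  -2.714 ] 0.033224170089424056 60.22478699684143
[[ 0.114   0.9929  0.0351]
 [ 0.9935 -0.114  -0.0009]
 [ 0.0031  0.035  -0.9994]]
tilt+y -0.1 tilt+x 2.0 yaw of y -6.549569758148134
pred top/bot centre [0.60016869 0.20347045 0.29131188] [0.60412384 0.20790501 0.17145909]
side [182.05590686 164.17221638] [184.4951745  210.33195941]
top [181.65092695 175.33886861] [189.15932634 181.6884665 ]
```

Emit:
step_arm:
  steps:
    - [0,0.001,0.015,0.3]
    - [0,0.001,0.03,0.3]
    - [-0.001,0,0.045,0.3]
    - [-0.001,0,0.06,0.3]
    - [-0.001,0,0.068,0.3]

```text
time: 42.2
tcp_pos: [0.602, 0.1969, 0.1893]
eef_rot: [2.338, 2.062, 0.04]
ft_force: [-0.1, 1.0, -1.3]
width: 0.0336
grasp_force: 60.4
```

```bash
python3 st.py; python3 - <<'E'
from h import *
for n in("top","side"):
    im=vision.capture(n);b,g,r=[im[...,i].astype(int) for i in range(3)]
    m=((b-r>12)&(b-g>8)&(r<80)).astype(np.uint8)*255
    c=proj(n,[.603,.199,.16]).astype(int);k=np.zeros_like(m);k[c[1]-35:c[1]+45,c[0]-40:c[0]+40]=255;m&=k
    m=cv2.morphologyEx(m,cv2.MORPH_OPEN,np.ones((2,2)))
    for q in cv2.findContours(m,0,2)[0]:
        if cv2.contourArea(q)>25: print(n,cv2.contourArea(q),cv2.convexHull(q).reshape(-1,2).tolist())
s=status.get_state();b=np.array([-.033,.037,1]);b/=np.linalg.norm(b);g=s["tcp_pos"]+[0,0,.034]
l=np.array([.9928,-.12,0]);u=np.array([.12,.9928,0])
for n in("top","side"):print(n,"bottom corners pred",[proj(n,g-.12*b+i*.017*l+j*.029*u).round(1).tolist() for i in(1,-1) for j in(1,-1)])
E
```

```text
42.2 [ 0.2112  0.3697  1.4708 -0.0089  1.2668  0.3388] [0.602  0.1969 0.1893] [-0.0986  0.9981 -1.3354] 0.03359168660880424 60.3589403629303
[[ 0.1247  0.9916  0.0354]
 [ 0.9922 -0.1247 -0.0011]
 [ 0.0033  0.0352 -0.9994]]
tilt+y -0.1 tilt+x 2.0 yaw of y -7.169203415906111
side 234.0 [[187, 195], [188, 196], [204, 228], [204, 230], [190, 238], [188, 239], [185, 239], [184, 237], [183, 234], [178, 201], [178, 200], [180, 198], [186, 195]]
side 58.0 [[184, 189], [185, 190], [185, 193], [184, 194], [176, 198], [174, 198], [173, 196], [173, 194], [174, 193], [180, 190], [183, 189]]
top bottom corners pred [[189.6, 177.4], [210.9, 180.1], [187.7, 189.8], [209.1, 192.6]]
side bottom corners pred [[177.2, 231.2], [198.4, 220.9], [185.0, 239.1], [206.5, 228.4]]
```

Emit:
step_arm:
  steps:
    - [0,0,0.01,0]
    - [0,-0.001,0.02,0]
    - [0,-0.001,0.03,0]
    - [0,-0.0015,0.038,0]
    - [0,-0.0015,0.045,0]

```text
time: 42.92
tcp_pos: [0.6026, 0.1977, 0.1451]
eef_rot: [2.336, 2.063, 0.042]
ft_force: [0.6, -0.4, -2.1]
width: 0.0328
grasp_force: 60.5
```

Emit:
step_arm:
  steps:
    - [0,0,0.01,0]
    - [0,-0.0005,0.02,0]
    - [0,-0.001,0.028,0]
    - [0,-0.0015,0.036,0]
    - [0,-0.0015,0.042,0]

```text
time: 43.55
tcp_pos: [0.6027, 0.1978, 0.1031]
eef_rot: [2.336, 2.062, 0.042]
ft_force: [-0.9, 0.2, -1.8]
width: 0.0335
grasp_force: 60.3
```

Emit:
step_arm:
  steps:
    - [0,0,0.002,0]
    - [0,0,0.004,0]
    - [0,0,0.006,0]
    - [0,0,0.008,0]
    - [0,0,0.008,0]

```text
time: 44.18
tcp_pos: [0.6028, 0.1978, 0.0955]
eef_rot: [2.336, 2.063, 0.042]
ft_force: [-1.6, 0.3, -3.0]
width: 0.0333
grasp_force: 60.3
```

Emit:
step_arm:
  steps:
    - [0,0,0.001,0]
    - [0,0,0.002,0]
    - [0,0,0.003,0]
    - [0,0,0.003,0]
    - [0,0,0.003,0]

```text
time: 44.8
tcp_pos: [0.6029, 0.1978, 0.0925]
eef_rot: [2.336, 2.063, 0.042]
ft_force: [-1.7, 0.3, -2.0]
width: 0.0334
grasp_force: 60.4
```

Emit:
step_arm:
  steps:
    - [0,0,0.001,0]
    - [0,0,0.0015,0]
    - [0,0,0.0015,0]
    - [0,0,0.0015,0]
    - [0,0,0.0015,0]

```text
time: 45.42
tcp_pos: [0.6029, 0.1978, 0.0911]
eef_rot: [2.336, 2.063, 0.042]
ft_force: [-3.0, 1.7, -0.8]
width: 0.0334
grasp_force: 60.5
```

Emit:
step_arm:
  steps:
    - [0,0,0.001,0]
    - [0,0,0.0015,0]
    - [0,0,0.0015,0]
    - [0,0,0.0015,0]
    - [0,0,0.0015,0]

```text
time: 46.05
tcp_pos: [0.603, 0.1978, 0.0901]
eef_rot: [2.336, 2.062, 0.042]
ft_force: [-5.2, 1.1, 3.5]
width: 0.0336
grasp_force: 61.0
```

Emit:
step_arm:
  steps:
    - [0,0,0,0]
    - [0,0,0,0]
    - [0,0,0,0]
    - [0,0,0,0]
    - [0,0,0,0]
  fingers: -0.4

```text
time: 46.68
tcp_pos: [0.6035, 0.1978, 0.0897]
eef_rot: [2.336, 2.062, 0.043]
ft_force: [0.0, 0.6, -0.6]
width: 0.0595
grasp_force: 0.0
```

Emit:
step_arm:
  steps:
    - [0,0,-0.02,0]
    - [0,0,-0.05,0]
    - [0,0,-0.09,0]
    - [0,0,-0.14,0]
    - [0,0,-0.19,0]

```text
time: 47.3
tcp_pos: [0.596, 0.1979, 0.281]
eef_rot: [2.336, 2.062, 0.043]
ft_force: [0.7, 0.5, -1.1]
width: 0.0598
grasp_force: 0.0
```

Emit:
step_arm:
  steps:
    - [-0.06,0,0,0]
    - [-0.12,0,0,0]
    - [-0.18,0,0,0]
    - [-0.24,0,0,0]
    - [-0.3,0,0,0]

```text
time: 47.92
tcp_pos: [0.5586, -0.1016, 0.2786]
eef_rot: [2.335, 2.062, 0.043]
ft_force: [1.2, -0.5, 0.4]
width: 0.0597
grasp_force: 0.0
```

```bash
python3 st.py; python3 - <<'E'
from h import *
H=np.array([.477,.2145,.0855]);l=np.array([.9928,-.12,0]);u=np.array([.12,.9928,0])
top=H+.127*l;top[2]=.124
for n in("top","side"):
    im=vision.capture(n);cv2.imwrite(f"pics/{n}_end.png",im);b,g,r=[im[...,i].astype(int) for i in range(3)]
    m=((b-r>12)&(b-g>8)&(r<80)).astype(np.uint8)*255
    c=proj(n,top).astype(int);k=np.zeros_like(m);k[c[1]-30:c[1]+40,c[0]-35:c[0]+35]=255;m&=k
    m=cv2.morphologyEx(m,cv2.MORPH_CLOSE,np.ones((3,3)))
    for q in cv2.findContours(m,0,2)[0]:
        if cv2.contourArea(q)>25: print(n,cv2.contourArea(q),cv2.boundingRect(q),cv2.minAreaRect(q))
    print(n,"pred top corners",[proj(n,top+i*.017*l+j*.029*u).round(1).tolist() for i in(1,-1) for j in(1,-1)])
# lid: side-view cream vs previous frames along line through lip edge at different angles
im=vision.capture("side");a=cv2.cvtColor(im,cv2.COLOR_BGR2GRAY)
for th in range(90,116,3):
    t=np.radians(th);P=[proj("side",H+.17*(np.cos(t)*l+np.sin(t)*np.array([0,0,1]))+s*u) for s in(-.05,-.02,.02,.05)]
    print(th,[im[int(round(p[1])),int(round(p[0]))].tolist() for p in P])
t=cv2.imread("pics/top0.png");e=cv2.imread("pics/top_end.png")
for nm,x,z in(("ink",(.709,-.206),.06),("pot",(.698,-.339),.05),("pal",(.4646,.3876),.01)):
    p=proj("top",[*x,z]).astype(int);A=t[p[1]-15:p[1]+15,p[0]-15:p[0]+15];B=e[p[1]-22:p[1]+22,p[0]-22:p[0]+22]
    _,v,_,loc=cv2.minMaxLoc(cv2.matchTemplate(B,A,cv2.TM_CCOEFF_NORMED));print(nm,"score %.2f shift px"%v,loc[0]-7,loc[1]-7)
E
```

```text
47.925 [-0.3093  0.2215  1.4643  0.0108  1.4193 -0.1866] [ 0.5586 -0.1016  0.2786] [ 1.2378 -0.5285  0.4406] 0.05972269023420358 0.0
[[ 0.1237  0.9916  0.038 ]
 [ 0.9923 -0.1237 -0.0009]
 [ 0.0038  0.0379 -0.9993]]
tilt+y -0.1 tilt+x 2.2 yaw of y -7.112585338799377
top 238.5 (186, 177, 23, 18) ((197.56924438476562, 185.4461669921875), (22.822391510009766, 14.63609790802002), 7.125016689300537)
top pred top corners [[185.8, 177.2], [207.4, 179.9], [183.8, 189.8], [205.5, 192.6]]
side 448.5 (178, 218, 28, 39) ((191.8599853515625, 236.51995849609375), (35.77960205078125, 25.880109786987305), 81.8698959350586)
side pred top corners [[174.7, 226.4], [196.4, 216.1], [182.6, 234.4], [204.5, 223.6]]
90 [[143, 152, 152], [146, 156, 154], [150, 159, 156], [76, 67, 65]]
93 [[145, 156, 155], [146, 155, 155], [141, 150, 150], [54, 56, 61]]
96 [[145, 155, 155], [145, 154, 153], [143, 152, 150], [63, 44, 43]]
99 [[146, 156, 152], [147, 155, 155], [146, 155, 154], [68, 82, 87]]
102 [[146, 156, 155], [141, 152, 151], [151, 157, 156], [71, 89, 93]]
105 [[150, 158, 157], [148, 156, 158], [143, 151, 152], [70, 86, 91]]
108 [[142, 152, 151], [142, 154, 155], [132, 146, 150], [75, 94, 98]]
111 [[84, 98, 99], [56, 67, 68], [50, 62, 64], [42, 54, 54]]
114 [[54, 65, 66], [47, 59, 60], [43, 53, 53], [48, 58, 58]]
ink score 0.54 shift px 0 -2
pot score 0.91 shift px 0 0
pal score 0.88 shift px 0 0
```

```bash
python3 - <<'E'
from h import *
for f,roi in(("side0",(255,150,290,190)),("side_end",(255,150,290,190)),("top0",(330,138,362,166)),("top_end",(330,138,362,166))):
    im=cv2.imread(f"pics/{f}.png").astype(int);x0,y0,x1,y1=roi;c=im[y0:y1,x0:x1]
    m=(c[...,1]-c[...,2]>15)&(c[...,1]-c[...,0]>8);y,x=np.nonzero(m);print(f,m.sum(),x.mean()+x0 if m.sum() else 0,y.mean()+y0 if m.sum() else 0)
E
```

```text
side0 110 272.74545454545455 165.63636363636363
side_end 125 272.408 166.768
top0 96 343.4791666666667 153.0625
top_end 0 0 0
```

```bash
python3 -c "
from bench import job
print(job.finish_job())"
```

```text
the job is handed in; nothing more can be done
None
```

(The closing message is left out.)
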